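Pack the mixer kit caddy

ROBOT

A 6-joint arm with a two-finger parallel gripper is mounted at the origin on the work surface. World frame = base frame: x ahead of the robot, y to its left, z up, the work surface at z = 0. Lengths are in m, angles in rad, forces in N, time in s.
With the tool pointing down it reaches from about 0.275 to 0.85 m from the base axis. Payload 5.2 kg.
Tool frame: the origin (TCP) lies at the very end of the fingers, on their centre line; the grasp point (between the pads) lies 19 mm behind it; z points along the fingers, y is the direction in which the jaws open and shut (so a half turn about z gives the same grasp; the last joint's range is limited). The gripper opens to 85 mm and grips with 20 to 120 N. Pads are 22 mm wide; open, the fingers measure 114 mm over their backs; the gripper's body (76 mm by 85 mm) begins 54 mm behind the grasp point. The pads swing forward as they close: fully open they stand 13 mm farther back than shut.
Start: joints at [0.926, 0.259, 1.535, -0, 1.348, -0.203], TCP at [0.235, 0.497, 0.231] pointing down, gripper open.
Joint ranges: [-3.14, 3.14], [-0.91, 2.08], [0.19, 2.58], [-1.22, 4.36], [0.22, 2.71], [-3.12, 3.12]. Speed limits (rad/s): [2.57, 2.57, 3.14, 3.14, 3.14, 3.14].

INTERFACE

Orientations are given as a unit quaternion [x, y, z, w].
In Python, from bench import robot gives the robot as it stands.
- The arm moves only by the tool move_arm, never from a script. Its argument "deltas" is a list of rows, each a list of 3 entries, a list of its own where there are three numbers: the closure, from -1 (fully open) to 1 (shut), then the shift along the tool's x, y, z in units of 40 mm (1.0 is 40 mm), then the turn, a rotation vector about the tool's x, y, z in units of 5 degrees (1.0 is 5 degrees). A call has exactly 5 rows; each row shifts and turns the commanded pose from where the row before left it, along the tool's axes as they then stand; what a row does not reach is not made up. A row lasts 1/12 s, in which the tool goes at most 41.7 mm and 7.16 degrees, less where a joint would pass 70% of its speed; a pose out of reach is approached as far as the arm can. A call is refused whole if a number of a shift passes 1 or a number of a turn 1, either way. A call with a gripper value outside its range is refused whole. The fingers move at their own pace and stop on an object; the grip force is fixed at half the most. Time passes only in rows, so rows that do not move let the fingers close, or fill a call up. It gives the time, the measured TCP pose, the force and the opening at its end, in the units of the state.
- robot.get_state(): the state, without advancing time (a new reading comes with each control period).
- robot.get_image(name): name is "side" or "top"; returns a dict with "color" (400x640x3 uint8, red, green, blue), "fx", "fy", "cx", "cy" (pixels), "world_from_camera" (4x4, takes a point from camera to world coordinates). Camera axes: x right, y up, looking along -z (the intrinsics and any distortion apply to the point x, -y, -z); pixel columns grow to the right and rows downward; lengths in m; the calibration is good to about 2 mm. A picture is of the moment at which its call begins. There is no depth.
- robot.sign_off(): hands the job in, once; it reports no verdict.
Trained networks look in the newest picture that a camera, given by its name, has taken for a name from the list of things; names that differ only in an ending like _2 or _b are one class to them, and where a whole thing is asked for, a point or a joint stands for the part that bears it (a point fixed in the world has none). Each returns a list of dicts, best first, with "p" (0 to 1); they miss things now and then, are a little off and sometimes report something else, mostly with a low value. They report only what shows in the picture. A call takes as long as a camera call. They do not tell look-alikes from the thing itself.
- robot.recognise(camera, query): "rect" ([left, top, width, height] in pixels, round what is visible of it).
- robot.trace(camera, query): "mask" (400x640 bool, what is visible of it) and "rect" ([left, top, width, height] in pixels, round what is visible of it).
The state is a dict: "t": time; "q": joint angles; "joint_vel": joint speeds; "tau": joint torques, N m; "ee_pos": TCP position; "orientation": TCP orientation; "force": force on the tool from outside, world axes, zero at the start; "ft_torque": the same for the moment, N m; "gripper_width": finger opening in m.
Only numpy, scipy, OpenCV 4.12 (cv2) and the standard library are available. Lean on these libraries where they do the work, as an engineer would, in place of code of your own. Each camera call takes 0.05 s, during which the arm holds its last target.

TASK

Pack the grey caddy for the tube mixer: lower the mixer head with the D-shaped hole onto the keyed post, flat to flat, until it lies fully down on its plate, stand the bottle with the flat screw cap in the round seat, and set the tube block with the holes into the long seat. Leave the look-alikes (the ring with the plain round hole, the bottle with the spout, the block with the pegs) standing where they are, and never lay the capped bottle over.

Things in the scene. Friction and masses are not known exactly. Their poses are not given: they have to be found in the camera images.
- caddy: Grey open tray, 130 x 350 mm, walls 14 mm high, floor 5 mm thick, fixed to the bench. Origin: centre of its underside, on the bench; y runs along its length. Its three seats stand in a row along its y axis, 110 mm apart (at y = -110, 0, 110 mm), in any order, their undersides 5 mm above the bench.
- key_post: Seat of the mixer head, fixed in the caddy: white round plate, 90 mm across, 6 mm thick, with an upright aluminium D post: radius 14 mm, flat 2 mm from its axis on the +x side, from 6 to 31 mm above the origin, then a lead-in tip 2.5 mm smaller all round up to 37 mm. A short black line on the plate lies on the flat's side (+x). Origin: post axis, plate underside.
- round_seat: Seat of the bottle, fixed in the caddy: white round cup, 70 mm outside, about 62 mm inside, floor 5 mm thick, rim 15 mm above its underside. Origin: centre of its underside.
- long_seat: Seat of the tube block, fixed in the caddy: white rectangular dish, outside 60 mm (x) by 102 mm (y), inside 52 x 94 mm, floor 4 mm thick, rim 15 mm above its underside. Origin: centre of its underside; y is its long side, roughly along the caddy.
- head_d: Mixer head that belongs: black ring, 54 mm outside, 28 mm high, about 80 g, lying flat. Its through bore (radius 17 mm) is part filled by an aluminium key, making a D: the flat is 4.5 mm from the axis on the +x side. Origin: axis, underside. It goes down the post only with its x axis along the post's (within 0.15 rad); seated, its underside is 6 mm above the post seat's origin.
- head_round: Look-alike that stays: black ring of the same size (54 mm outside, 28 mm high) whose hole is plain round, without the aluminium key. Origin: on the axis at the underside.
- bottle_cap: The bottle that belongs: white round bottle 44 mm across (straight up to 42 mm) and 62 mm high, with a wide flat screw cap 38 mm across, about 80 g. Origin: centre of its underside.
- bottle_spout: Look-alike that stays: white round bottle with the same 44 mm body and 62 mm height, but with a thin pointed spout in place of the flat cap. Origin: centre of its underside.
- block_holes: The tube block that belongs: white block 34 mm (x) by 76 mm (y), 40 mm high, about 100 g, with a row of four round holes of about 12 mm in its top. Origin: centre of its underside; y is its long side. Either way round fits.
- block_pegs: Look-alike that stays: white block of the same 34 x 76 mm plan, 26 mm high, with a row of four upright pegs 24 mm tall (50 mm in all) on top in place of holes. Origin: centre of its underside; y is its long side.
Not all that is in view belongs to the job. What is shaped like the block_holes but green is not meant.

How it is judged:
At the end, for the whole second after the job is handed in: D-bore head flat to flat on the post, within 8 mm; capped bottle within 14 mm of the round seat; holed block along the long seat, within 15 mm; each underside under 10 mm above its seat's underside, upright (0.1 rad), at rest; look-alikes upright and within 30 mm of their starts (horizontal distance between head_d and key_post below 0.008 m and z of head_d in the frame of key_post between 0 and 0.01 m and angle between each of head_d, bottle_cap, block_holes's own z axis and vertical below 0.1 rad and linear speed of each of head_d, bottle_cap, block_holes below 0.02 m/s and angular speed of each of head_d, bottle_cap, block_holes below 0.2 rad/s and horizontal distance between bottle_cap and round_seat below 0.014 m and z of bottle_cap in the frame of round_seat between 0 and 0.01 m and horizontal distance between block_holes and long_seat below 0.015 m and z of block_holes in the frame of long_seat between 0 and 0.01 m and angle between the x axis of head_d and the x axis of key_post, either way round below 0.35 rad and angle between the y axis of block_holes and the y axis of long_seat, either way round below 0.35 rad and distance of each of head_round, bottle_spout, block_pegs from where it was at the start of the episode below 0.03 m and angle between each of head_round, bottle_spout, block_pegs's own z axis and vertical below 0.2 rad); the robot touches nothing.
It fails at once if the capped bottle is laid over (tilted more than 0.8 rad) (angle between bottle_cap's own z axis and vertical above 0.8 rad).
It also fails if it takes over 99 s, if anything falls off the work surface, if the arm or the gripper's body presses on something with over 40 N, if the wrist force passes 120 N, or if a joint passes its speed limit or range.

## Working session

There is one attempt and no reset: what is moved stays moved. The work goes in short steps, Python scripts to look and compute and a tool call to move; the robot and the scene stay as the last step left them, time stands still between calls to the robot, and variables do not carry over. Pictures are saved under pics/ and viewed, and the job is handed in when it is done.

Besides the shell and the picture viewer there is one more tool, called after ">>>" by a JSON object that holds its "fn" and its "kwargs", one argument or row to a line. move_arm: Moves the arm, as the interface text tells. Its arguments: {"type":"object","properties":{"deltas":{"type":"array","items":{"type":"array"}}},"required":["deltas"]}

```bash
ls; mkdir -p pics; python3 - <<'E'
from bench import robot
import cv2,numpy as np
s=robot.get_state()
print({k:np.round(v,3).tolist() for k,v in s.items()})
for n in("side","top"):
    im=robot.get_image(n)
    cv2.imwrite(f"pics/{n}0.png",im["color"][:,:,::-1])
    print(n,im["fx"],im["fy"],im["cx"],im["cy"],[k for k in im]);print(np.round(im["world_from_camera"],4))
E
```

```text
pics
{'t': 0.0, 'q': [0.926, 0.259, 1.536, -0.0, 1.348, -0.203], 'joint_vel': [-0.001, -0.001, 0.001, 0.0, -0.0, 0.001], 'tau': [0.001, -44.604, -29.058, -0.0, 0.012, 0.0], 'ee_pos': [0.235, 0.497, 0.23], 'orientation': [0.219, 0.976, -0.001, -0.0], 'force': [-0.172, -0.301, 0.176], 'ft_torque': [0.012, 0.046, 0.008], 'gripper_width': 0.086}
side 446.98200296549925 446.98200296549925 313.18786993308004 194.97443262665422 ['color', 'fx', 'fy', 'cx', 'cy', 'world_from_camera']
[[ 0.8538  0.3051 -0.4218  0.0461]
 [-0.5205  0.491  -0.6985 -0.7603]
 [-0.006   0.816   0.578   0.6972]
 [ 0.      0.      0.      1.    ]]
top 365.4727922612289 365.4727922612289 324.57203899276055 192.47387086756115 ['color', 'fx', 'fy', 'cx', 'cy', 'world_from_camera']
[[ 0.0316  0.9952 -0.093   0.4524]
 [-0.9992  0.0335  0.0194  0.0228]
 [ 0.0224  0.0923  0.9955  0.9508]
 [ 0.      0.      0.      1.    ]]
```

View pics/side0.png

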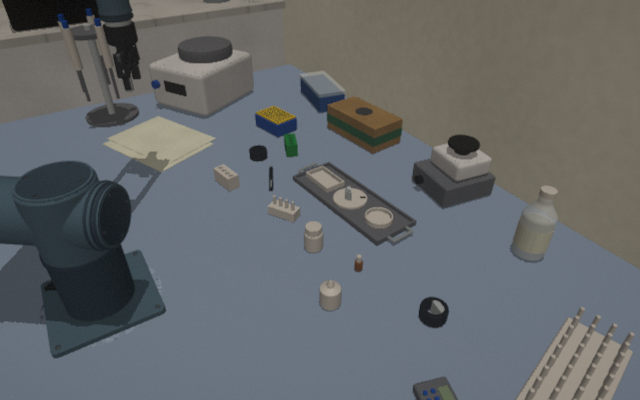

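View pics/top0.png

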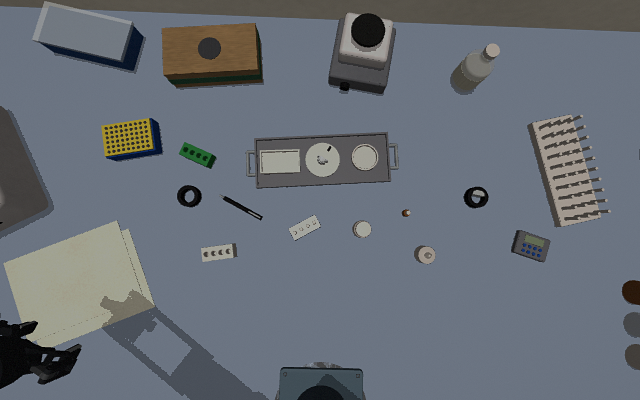

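```bash
cat > h.py <<'E'
import cv2,numpy as np
from bench import robot
def K(im): return np.array([[im["fx"],0,im["cx"]],[0,im["fy"],im["cy"]],[0,0,1.]])
def ray(im,uv):
    T=im["world_from_camera"];d=np.array([(uv[0]-im["cx"])/im["fx"],-(uv[1]-im["cy"])/im["fy"],-1.])
    return T[:3,3],T[:3,:3]@d
def onz(im,uv,z):
    o,d=ray(im,uv);return o+d*(z-o[2])/d[2]
def proj(im,p):
    T=im["world_from_camera"];c=T[:3,:3].T@(np.asarray(p,float)-T[:3,3])
    return np.array([im["fx"]*c[0]/-c[2]+im["cx"],-im["fy"]*c[1]/-c[2]+im["cy"]])
def tri(ia,a,ib,b):
    o1,d1=ray(ia,a);o2,d2=ray(ib,b);d1/=np.linalg.norm(d1);d2/=np.linalg.norm(d2)
    A=np.stack([d1,-d2],1);t=np.linalg.lstsq(A,o2-o1,rcond=None)[0]
    p,q=o1+t[0]*d1,o2+t[1]*d2
    return (p+q)/2,np.linalg.norm(p-q)
def crop(im,c,r,f):
    x,y=int(c[0]),int(c[1]);s=im["color"][max(0,y-r):y+r,max(0,x-r):x+r,::-1]
    return cv2.resize(s,None,fx=f,fy=f,interpolation=cv2.INTER_CUBIC)
E
python3 - <<'E'
from h import *
t=robot.get_image("top");s=robot.get_image("side")
def g(l):return np.hstack([cv2.resize(x,(240,240)) for x in l])
R=[]
cv2.imwrite("pics/c1.png",np.vstack([g([crop(t,p,20,12) for p in((218,253),(362,229),(476,197))]),g([crop(s,p,24,10) for p in((227,177),(313,237),(433,312))])]))
x=t["color"][125:195,240:405,::-1];cv2.imwrite("pics/c2.png",cv2.resize(x,None,fx=4.8,fy=4.8,interpolation=cv2.INTER_CUBIC))
x=s["color"][155:245,285:420,::-1];cv2.imwrite("pics/c3.png",cv2.resize(x,None,fx=5.8,fy=5.8,interpolation=cv2.INTER_CUBIC))
for n in["caddy","key_post","round_seat","long_seat","head_d","bottle_cap","block_holes","head_round","bottle_spout","block_pegs"]:
    for c in("top","side"):
        print(n,c,[(np.round(r["rect"],1).tolist(),round(float(r["p"]),2)) for r in robot.recognise(c,n)[:3]])
E
```

```text
caddy top [([245.8, 135.1, 152.9, 51.7], 0.55), ([412.7, 245.1, 20.6, 20.8], 0.47)]
caddy side [([292.5, 164.3, 126.9, 81.0], 0.94)]
key_post top [([305.8, 142.2, 35.8, 33.0], 0.65)]
key_post side [([334.5, 186.0, 30.5, 21.5], 0.75)]
round_seat top [([348.3, 143.7, 29.9, 27.1], 0.89)]
round_seat side [([366.5, 206.1, 25.8, 22.0], 0.88)]
long_seat top [([258.7, 149.7, 42.8, 26.3], 0.79)]
long_seat side [([307.1, 164.4, 38.1, 28.8], 0.62)]
head_d top [([467.5, 185.1, 24.3, 20.1], 0.79)]
head_d side [([416.9, 297.9, 31.8, 26.3], 0.72)]
bottle_cap top [([351.7, 218.7, 18.2, 17.9], 0.72)]
bottle_cap side [([304.4, 217.6, 20.2, 32.1], 0.61)]
block_holes top [([180.8, 144.7, 34.4, 21.5], 0.67), ([202.4, 242.1, 34.5, 18.6], 0.62)]
block_holes side [([214.9, 164.9, 26.0, 27.9], 0.97), ([285.1, 133.5, 10.8, 21.1], 0.58)]
head_round top []
head_round side [([250.2, 145.7, 17.5, 19.4], 0.64)]
bottle_spout top [([410.5, 248.8, 24.7, 15.4], 0.59), ([201.2, 243.0, 35.4, 18.1], 0.26)]
bottle_spout side [([320.6, 278.7, 18.0, 32.0], 0.71)]
block_pegs top [([288.5, 216.6, 31.6, 21.7], 0.6)]
block_pegs side [([268.0, 194.7, 30.5, 21.0], 0.74), ([421.0, 295.9, 29.3, 30.6], 0.69), ([365.9, 204.4, 30.1, 23.7], 0.37)]
```

View pics/c1.png

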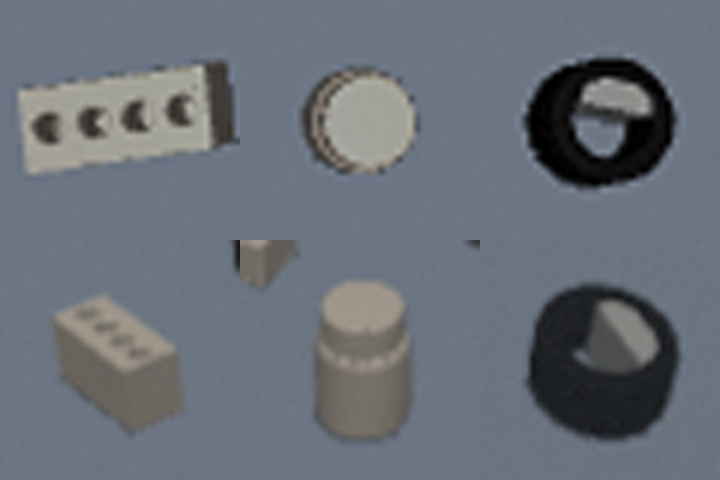

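View pics/c2.png

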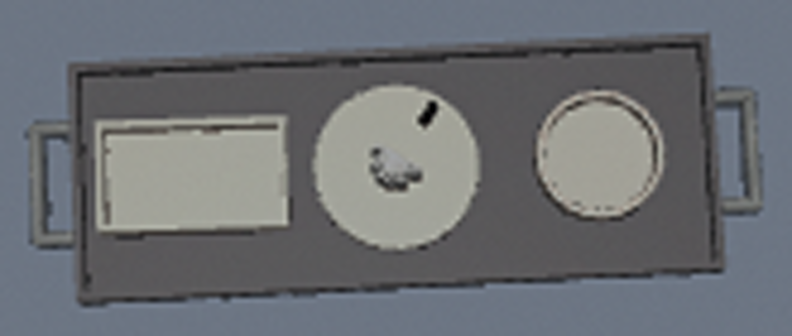

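View pics/c3.png

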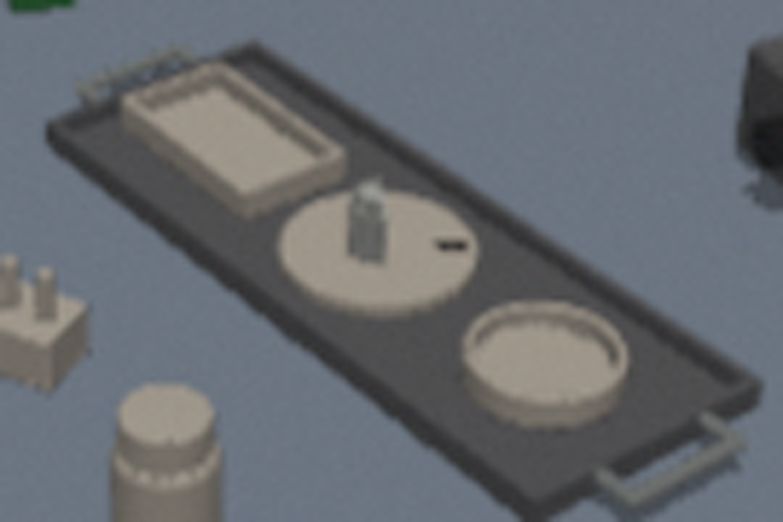

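```bash
cat > fit.py <<'E'
from h import *
from scipy.optimize import minimize
from scipy.spatial import ConvexHull
S=16
def circ(r,z,n=48):
    a=np.linspace(0,2*np.pi,n,endpoint=False);return np.c_[r*np.cos(a),r*np.sin(a),np.full(n,z)]
def place(P,x,y,yaw,z=0):
    c,s=np.cos(yaw),np.sin(yaw);return P@np.array([[c,s,0],[-s,c,0],[0,0,1]])+[x,y,z]
MOD={"bottle_cap":np.vstack([circ(.022,0),circ(.022,.042),circ(.019,.062)]),
"block_holes":np.array([[a*.017,b*.038,c*.04] for a in(-1,1) for b in(-1,1) for c in(0,1)]),
"head":np.vstack([circ(.027,0),circ(.027,.028)]),
"bottle_spout":np.vstack([circ(.022,0),circ(.022,.042)]),
"round_seat":np.vstack([circ(.035,0),circ(.035,.015)]),
"plate":np.vstack([circ(.045,0),circ(.045,.006)]),
"long_seat":np.array([[a*.03,b*.051,c*.015] for a in(-1,1) for b in(-1,1) for c in(0,1)])}
def fill(im,poly,box,F=8):
    m=np.zeros((box[3]*F,box[2]*F),np.uint8)
    p=((np.asarray(poly)-[box[0],box[1]]+.5)*F-.5)
    cv2.fillPoly(m,[np.round(p*16).astype(np.int32)],1,shift=4);return m
def down(m,F=8): return m.reshape(m.shape[0]//F,F,m.shape[1]//F,F).mean((1,3))
def P2(im,P): return np.array([proj(im,p) for p in P])
def hull(q): return q[ConvexHull(q).vertices]
def silh(im,P,box): return down(fill(im,hull(P2(im,P)),box).astype(float))
def boxof(c,r): return (int(c[0])-r,int(c[1])-r,2*r,2*r)
def get(im,box): return im["color"][box[1]:box[1]+box[3],box[0]:box[0]+box[2]].astype(float)
E
python3 - <<'E'
from fit import *
ims={"top":robot.get_image("top"),"side":robot.get_image("side")}
import pickle;pickle.dump(ims,open("ims.pkl","wb"))
exp={"bottle_cap":((362,229),(313,237)),"block_holes":((218,253),(227,177)),"head_d":((476,197),(433,312)),
"round_seat":((365,157),(379,218)),"key_post":((322,159),(350,198)),"long_seat":((280,162),(325,179))}
mod={"head_d":"head","key_post":"plate"}
for n,(a,b) in exp.items():
    M={}
    for c,e in zip(("top","side"),(a,b)):
        robot.get_image(c)
        L=[r for r in robot.trace(c,n) if np.hypot(r["rect"][0]+r["rect"][2]/2-e[0],r["rect"][1]+r["rect"][3]/2-e[1])<12]
        if L: M[c]=L[0]["mask"]; print(n,c,np.round(L[0]["rect"],1).tolist(),round(L[0]["p"],2))
        else: print(n,c,"none")
    z0=.005 if "seat" in n or "post" in n else 0.
    P=MOD[mod.get(n,n)]
    def cost(v,cams):
        s=0
        for c in cams:
            if c not in M: continue
            box=boxof((a if c=="top" else b),28)
            m=M[c][box[1]:box[1]+56,box[0]:box[0]+56].astype(float)
            if n=="head_d":
                cs,_=cv2.findContours(m.astype(np.uint8),0,2);m2=np.zeros(m.shape,np.uint8);cv2.drawContours(m2,cs,-1,1,-1);m=m2
            s+=np.abs(m-silh(ims[c],place(P,v[0],v[1],v[2],v[3] if len(v)>3 else z0),box)).sum()
        return s
    x0=onz(ims["top"],a,z0+.02)
    for cams in(("top",),("side",),("top","side")):
        best=min((minimize(cost,[x0[0],x0[1],y],args=(cams,),method="Nelder-Mead",options=dict(initial_simplex=np.array([[x0[0],x0[1],y],[x0[0]+.01,x0[1],y],[x0[0],x0[1]+.01,y],[x0[0],x0[1],y+.2]]),xatol=1e-4,fatol=.05)) for y in(0,.2,-.2,.4,-.4)),key=lambda r:r.fun)
        print("  ",cams,np.round(best.x,4),round(best.fun,1))
    y=best.x
    r=minimize(cost,[*y,z0],args=(("top","side"),),method="Nelder-Mead",options=dict(initial_simplex=np.vstack([[*y,z0],np.array([*y,z0])+np.diag([.005,.005,.1,.01])]),xatol=1e-4,fatol=.05))
    print("   zfree",np.round(r.x,4),round(r.fun,1))
E
```

```text
bottle_cap top [352.1, 220.6, 18.5, 15.3] 0.66
bottle_cap side [304.5, 217.3, 19.8, 35.2] 0.71
   ('top',) [ 0.4499 -0.0903  0.0948] 13.6
   ('side',) [ 0.449  -0.0913 -0.1401] 43.8
   ('top', 'side') [ 0.4497 -0.0904 -0.2002] 59.6
   zfree [ 0.4499 -0.0906 -0.1461 -0.0021] 57.5
block_holes top [204.0, 242.2, 35.5, 17.2] 0.67
block_holes side [213.6, 163.2, 28.2, 26.0] 0.72
   ('top',) [0.3812 0.2634 0.1083] 36.5
   ('side',) [0.3802 0.2612 0.1707] 24.7
   ('top', 'side') [0.381  0.2635 0.1324] 76.5
   zfree [ 0.3813  0.264   0.1352 -0.0021] 70.7
head_d top [466.1, 187.7, 24.6, 20.1] 0.58
head_d side [419.5, 293.7, 27.9, 31.7] 0.71
   ('top',) [ 0.5416 -0.3878 -0.2902] 37.3
   ('side',) [ 0.5405 -0.387   0.2377] 97.9
   ('top', 'side') [ 0.5412 -0.3878  0.3715] 137.0
   zfree [ 0.5417 -0.388   0.3846 -0.002 ] 134.0
round_seat top [353.8, 141.8, 26.2, 28.6] 0.86
round_seat side [367.0, 203.7, 28.2, 23.4] 0.85
   ('top',) [ 0.6364 -0.096   0.4108] 26.1
   ('side',) [ 0.6356 -0.0973  0.4849] 31.0
   ('top', 'side') [ 0.6361 -0.0965  0.02  ] 61.1
   zfree [ 0.6366 -0.0962  0.0328  0.004 ] 57.0
key_post top [305.0, 145.0, 36.5, 30.1] 0.91
key_post side [335.9, 187.4, 29.6, 19.4] 0.8
   ('top',) [ 0.6268  0.0138 -0.1058] 32.1
   ('side',) [0.6249 0.0122 0.5851] 44.4
   ('top', 'side') [ 0.6264  0.0135 -0.0877] 85.9
   zfree [ 0.6274  0.0139 -0.0816  0.0025] 74.9
long_seat top [257.0, 146.5, 42.6, 28.2] 0.91
long_seat side none
   ('top',) [0.6182 0.1232 0.0626] 34.5
   ('side',) [0.6133 0.1211 0.    ] 0.0
   ('top', 'side') [0.6182 0.1232 0.0626] 34.5
   zfree [0.6182 0.1232 0.0626 0.005 ] 34.5
```

```bash
cat > yaw.py <<'E'
from fit import *
def Dseg(r,f,z,side,n=40):
    a0=np.arccos(f/r)
    a=np.linspace(-a0,a0,n) if side>0 else np.linspace(a0,2*np.pi-a0,n)
    return np.c_[r*np.cos(a),r*np.sin(a),np.full(n,z)]
def head_regions(im,x,y,yaw,box,z0=0.):
    f=lambda P:P2(im,place(P,x,y,yaw,z0))
    H=fill(im,hull(f(MOD["head"])),box)
    topD=fill(im,f(Dseg(.017,.0045,.028,-1)),box);botD=fill(im,f(Dseg(.017,.0045,0,-1)),box)
    key=fill(im,f(Dseg(.017,.0045,.028,1)),box)
    h=(.017**2-.0045**2)**.5
    face=fill(im,hull(f(np.array([[.0045,s*h,z] for s in(-1,1) for z in(0,.028)]))),box)
    bench=topD&botD; face=topD&face&(1-bench)
    rest=H&(1-bench)&(1-key)&(1-face)
    bg=1-(rest|key|face)
    return [down(m.astype(float)) for m in(bg,rest,key,face)]
def resid(im,regs,box):
    I=get(im,box).reshape(-1,3);A=np.stack([r.ravel() for r in regs],1)
    c,*_=np.linalg.lstsq(A,I,rcond=None);return ((A@c-I)**2).sum(),c
def fithead(ims,x,y,cams,z0=0.,r=16,yaws=np.radians(np.arange(-180,180,20))):
    boxes={c:boxof(proj(ims[c],[x,y,z0+.014]),r) for c in cams}
    cost=lambda v:sum(resid(ims[c],head_regions(ims[c],v[0],v[1],v[2],boxes[c],z0),boxes[c])[0] for c in cams)
    ys=sorted(yaws,key=lambda a:cost([x,y,a]))[:3]
    o=[]
    for a in ys:
        s=np.array([[x,y,a]]*4);s[1,0]+=.003;s[2,1]+=.003;s[3,2]+=.2
        o.append(minimize(cost,s[0],method="Nelder-Mead",options=dict(initial_simplex=s,xatol=1e-4,fatol=1)))
    return min(o,key=lambda r:r.fun)
E
python3 - <<'E'
from yaw import *
import pickle;ims=pickle.load(open("ims.pkl","rb"))
for cams in(("top",),("side",),("top","side")):
    r=fithead(ims,.5412,-.3878,cams);print(cams,np.round(r.x,4),np.degrees(r.x[2]).round(1),round(r.fun))
    c=cams[0];b=boxof(proj(ims[c],[.5412,-.3878,.014]),16);print(np.round(resid(ims[c],head_regions(ims[c],*r.x,b),b)[1].mean(1)))
# post: dark line centroid
for c,e in(("top",(322,159)),("side",(350,198))):
    im=ims[c];b=boxof(e,24);I=get(im,b).mean(2)
    v,u=np.mgrid[b[1]:b[1]+48,b[0]:b[0]+48]
    W=np.stack([onz(im,(a,d),.011) for a,d in zip(u.ravel(),v.ravel())])[:,:2]-[.6264,.0135]
    rr=np.hypot(*W.T).reshape(I.shape)
    base=np.median(I[(rr<.040)&(rr>.025)])
    w=np.clip(base-15-I,0,None)*((rr<.041)&(rr>.022))
    k=w.ravel()>0
    cen=(W*w.ravel()[:,None]).sum(0)/w.sum();print(c,base,w.sum(),cen,np.degrees(np.arctan2(cen[1],cen[0])))
    for q,ww in zip(W[k],w.ravel()[k]): print(np.round(q*1e3,0),round(ww),end="; ")
    print()
E
```

```text
('top',) [ 0.5417 -0.3873 -0.1624] -9.3 406571
[120.  15. 145.  44.]
('side',) [ 0.5382 -0.3893 -0.2093] -12.0 320171
[117.  38. 130.  76.]
('top', 'side') [ 0.541  -0.3875 -0.1845] -10.6 1647460
[120.  17. 143.  36.]
top 159.33333333333334 1452.3333333333335 [ 0.02958212 -0.01617356] -28.66693695488664
[ 36. -17.] 85; [ 33. -14.] 14; [ 34. -17.] 115; [ 34. -19.] 141; [ 34. -22.] 22; [ 31. -14.] 104; [ 31. -17.] 138; [ 31. -20.] 110; [ 28. -12.] 77; [ 28. -14.] 130; [ 28. -17.] 135; [ 28. -20.] 17; [ 25. -12.] 91; [ 25. -15.] 132; [ 26. -17.] 84; [ 23. -15.] 56; 
side 148.33333333333334 1079.0000000000005 [0.0195501  0.00262639] 7.651380355535241
[ 8. 39.] 11; [11. 38.] 14; [13. 36.] 22; [15. 35.] 1; [27. 28.] 8; [29. 26.] 7; [32. 25.] 15; [-1. 40.] 5; [ 8. 34.] 8; [10. 33.] 35; [13. 31.] 20; [15. 30.] 9; [17. 28.] 6; [36. 17.] 9; [38. 15.] 15; [ 5. 30.] 22; [ 8. 29.] 26; [10. 27.] 23; [12. 26.] 32; [15. 24.] 32; [17. 23.] 18; [40.  9.] 11; [ 3. 26.] 25; [ 5. 25.] 23; [ 7. 23.] 22; [10. 22.] 30; [12. 21.] 35; [14. 19.] 20; [-0. 22.] 29; [ 23. -14.] 23; [ 25. -15.] 26; [ 28. -17.] 26; [ 30. -18.] 26; [ 32. -19.] 24; [ 34. -21.] 11; [ 20. -18.] 30; [ 23. -19.] 78; [ 25. -20.] 68; [ 27. -22.] 74; [ 29. -23.] 77; [ 32. -24.] 33; [ 20. -23.] 14; [ 22. -24.] 10; [ 24. -25.] 11; [ 27. -27.] 13; [ 29. -28.] 0;
```

```bash
python3 - <<'E'
from yaw import *
import pickle;ims=pickle.load(open("ims.pkl","rb"))
def regs(im,v,box):
    x,y,yaw,l0,l1,w=v
    f=lambda P:P2(im,place(P,x,y,yaw,.005))
    top=fill(im,f(circ(.045,.006)),box);hu=fill(im,hull(f(MOD["plate"])),box)
    ln=fill(im,f(np.array([[l0,-w,.006],[l1,-w,.006],[l1,w,.006],[l0,w,.006]])),box)
    D=np.vstack([Dseg(.014,.002,.006,-1),Dseg(.014,.002,.031,-1)])
    post=fill(im,hull(f(D)),box)
    tip=fill(im,hull(f(np.vstack([Dseg(.0115,-.0005,.031,-1),Dseg(.0115,-.0005,.037,-1)]))),box)&(1-post)
    h=(.014**2-.002**2)**.5
    face=fill(im,hull(f(np.array([[.002,s*h,z] for s in(-1,1) for z in(.006,.031)]))),box)
    n=np.array([np.cos(yaw),np.sin(yaw),0]);vis=(im["world_from_camera"][:3,3]-[x,y,.02])@n>0
    if not vis: face=face*0
    ptop=fill(im,f(Dseg(.014,.002,.031,-1)),box)
    face=face&(1-ptop);body=post&(1-face)&(1-ptop);o=post|tip
    ln=ln&(1-o);top=top&(1-o)&(1-ln);rim=hu&(1-top)&(1-ln)&(1-o);bg=1-(hu|o)
    return [down(m.astype(float)) for m in(bg,top,rim,ln,ptop|tip,body,face)]
for cams in(("top",),("side",),("top","side")):
    bx={c:boxof(proj(ims[c],[.6264,.0135,.02]),20 if c=="top" else 18) for c in cams}
    cost=lambda v:sum(resid(ims[c],regs(ims[c],v,bx[c]),bx[c])[0] for c in cams)
    for y0 in(-.5,-.65):
        s0=np.array([.6264,.0135,y0,.023,.036,.0025]);s=np.vstack([s0,s0+np.diag([.003,.003,.2,.003,.003,.001])])
        r=minimize(cost,s0,method="Nelder-Mead",options=dict(initial_simplex=s,xatol=1e-4,fatol=1,maxfev=1500))
        print(cams,np.round(r.x,4),np.degrees(r.x[2]).round(1),round(r.fun))
# edges of block and rest: photometric yaw of block top face
def br(im,v,box):
    f=lambda P:P2(im,place(P,v[0],v[1],v[2],0))
    hu=fill(im,hull(f(MOD["block_holes"])),box)
    t=fill(im,f(np.array([[-.017,-.038,.04],[.017,-.038,.04],[.017,.038,.04],[-.017,.038,.04]])),box)
    hl=t*0
    return [down(m.astype(float)) for m in(1-hu,t,hu&(1-t))]
for cams in(("top",),("side",),("top","side")):
    bx={c:boxof(proj(ims[c],[.381,.2635,.02]),22) for c in cams}
    cost=lambda v:sum(resid(ims[c],br(ims[c],v,bx[c]),bx[c])[0] for c in cams)
    s0=np.array([.381,.2635,.13]);s=np.vstack([s0,s0+np.diag([.003,.003,.1])])
    r=minimize(cost,s0,method="Nelder-Mead",options=dict(initial_simplex=s,xatol=1e-4,fatol=1));print("block",cams,np.round(r.x,4),round(r.fun))
E
```

```text
('top',) [ 0.627   0.0136 -0.5066  0.0269  0.0408  0.0029] -29.0 343880
('top',) [ 0.627   0.0136 -0.5068  0.0267  0.0409  0.0028] -29.0 342375
('side',) [ 0.6235  0.0097 -0.527   0.0255  0.0396  0.0036] -30.2 1309705
('side',) [ 0.6234  0.0099 -0.5024  0.0267  0.0407  0.0019] -28.8 1316913
('top', 'side') [ 0.6269  0.0134 -0.5032  0.0265  0.0407  0.0029] -28.8 2008473
('top', 'side') [ 0.627   0.0135 -0.5106  0.0268  0.04    0.0031] -29.3 2026963
block ('top',) [0.3812 0.2642 0.1662] 1405939
block ('side',) [0.3786 0.26   0.1604] 92797
block ('top', 'side') [0.3811 0.2641 0.1694] 1609795
```

```bash
cat > plan.py <<'E'
import sys,json,numpy as np
from bench import robot
from scipy.spatial.transform import Rotation as R
def st():
    s=robot.get_state();r=R.from_quat(s["orientation"]);y=r.as_matrix()[:,1]
    print("t %.2f pos %s yawY %.1f tilt %.2f w %.4f F %s q %s"%(s["t"],np.round(s["ee_pos"],4).tolist(),np.degrees(np.arctan2(y[1],y[0])),np.degrees(np.arccos(-r.as_matrix()[2,2])),s["gripper_width"],np.round(s["force"],1).tolist(),np.round(s["q"],2).tolist()));return s,r
# usage: plan.py x y z yawdeg grip nrows
if __name__=="__main__":
    s,r=st();a=sys.argv[1:]
    if not a: sys.exit()
    p=np.array(list(map(float,a[:3])));n=int(a[5]);g=float(a[4])
    y=np.radians(float(a[3]));cur=r.as_matrix()[:,1];d=(y-np.arctan2(cur[1],cur[0])+np.pi/2)%np.pi-np.pi/2
    yy=np.arctan2(cur[1],cur[0])+d
    Y=np.array([np.cos(yy),np.sin(yy),0]);Z=np.array([0,0,-1.]);X=np.cross(Y,Z);Rt=R.from_matrix(np.stack([X,Y,Z],1))
    k=n
    dp=(p-s["ee_pos"])/k
    rv=(r.inv()*Rt).as_rotvec()/k
    c=s["ee_pos"].copy() if hasattr(s["ee_pos"],"copy") else np.array(s["ee_pos"]);rows=[]
    cr=r
    for i in range(n):
        want=np.array(s["ee_pos"])+dp*(i+1)
        sh=np.round(cr.inv().apply(want-c)/.04,2);tu=np.round(np.degrees(rv)/5,2)
        rows.append([g,sh.tolist(),tu.tolist()])
        c=c+cr.apply(sh*.04);cr=cr*R.from_rotvec(np.radians(tu*5))
    M=max(max(map(abs,q[1]+q[2])) for q in rows);print("max",M)
    for i in range(0,n,5): print(json.dumps(rows[i:i+5]))
E
python3 plan.py .381 .2635 .16 9.3 -1 15
```

```text
t 2.50 pos [0.2351, 0.4972, 0.2313] yawY 64.7 tilt 0.00 w 0.0852 F [-0.6, -0.6, -0.3] q [0.93, 0.26, 1.53, 0.0, 1.35, -0.2]
max 0.74
[[-1.0, [-0.39, -0.25, 0.12], [0.0, -0.0, 0.74]], [-1.0, [-0.4, -0.22, 0.12], [0.0, -0.0, 0.74]], [-1.0, [-0.41, -0.2, 0.12], [0.0, -0.0, 0.74]], [-1.0, [-0.43, -0.17, 0.12], [0.0, -0.0, 0.74]], [-1.0, [-0.44, -0.14, 0.11], [0.0, -0.0, 0.74]]]
[[-1.0, [-0.44, -0.11, 0.12], [0.0, -0.0, 0.74]], [-1.0, [-0.45, -0.08, 0.12], [0.0, -0.0, 0.74]], [-1.0, [-0.46, -0.06, 0.12], [0.0, -0.0, 0.74]], [-1.0, [-0.46, -0.02, 0.12], [0.0, -0.0, 0.74]], [-1.0, [-0.46, 0.0, 0.12], [0.0, -0.0, 0.74]]]
[[-1.0, [-0.45, 0.03, 0.12], [0.0, -0.0, 0.74]], [-1.0, [-0.46, 0.07, 0.12], [0.0, -0.0, 0.74]], [-1.0, [-0.45, 0.09, 0.11], [0.0, -0.0, 0.74]], [-1.0, [-0.44, 0.12, 0.12], [0.0, -0.0, 0.74]], [-1.0, [-0.44, 0.15, 0.12], [0.0, -0.0, 0.74]]]
```

Candidates, top-camera pixels:
- **Block:** holed white block (218,253), pegged block (305,228), green block (197,155). I choose (218,253): white, four holes in the crop.
- **Bottle:** flat cap (362,229), spout (427,255). I choose (362,229): wide flat cap in the crop.
- **Ring:** (476,197), with an aluminium D key in the crop, against the plain ring (189,196). I choose (476,197).

The crops show seats at long (280,162), post (322,159) and round (365,157).

>>> {"fn": "move_arm", "kwargs": {
  "deltas": [
    [-1.0, [-0.39, -0.25, 0.12], [0, 0, 0.74]],
    [-1.0, [-0.4, -0.22, 0.12], [0, 0, 0.74]],
    [-1.0, [-0.41, -0.2, 0.12], [0, 0, 0.74]],
    [-1.0, [-0.43, -0.17, 0.12], [0, 0, 0.74]],
    [-1.0, [-0.44, -0.14, 0.11], [0, 0, 0.74]]
  ]
}}

```text
t: 2.92
ee_pos: [0.2841, 0.4184, 0.2075]
orientation: [0.374, 0.927, 0.0, 0.0]
force: [0.5, 0.3, -0.4]
gripper_width: 0.0856
```

>>> {"fn": "move_arm", "kwargs": {
  "deltas": [
    [-1.0, [-0.44, -0.11, 0.12], [0, 0, 0.74]],
    [-1.0, [-0.45, -0.08, 0.12], [0, 0, 0.74]],
    [-1.0, [-0.46, -0.06, 0.12], [0, 0, 0.74]],
    [-1.0, [-0.46, -0.02, 0.12], [0, 0, 0.74]],
    [-1.0, [-0.46, 0.0, 0.12], [0, 0, 0.74]]
  ]
}}

```text
t: 3.33
ee_pos: [0.3329, 0.3405, 0.1836]
orientation: [0.519, 0.855, 0.0, 0.0]
force: [0.7, -0.5, 0.1]
gripper_width: 0.085
```

>>> {"fn": "move_arm", "kwargs": {
  "deltas": [
    [-1.0, [-0.45, 0.03, 0.12], [0, 0, 0.74]],
    [-1.0, [-0.46, 0.07, 0.12], [0, 0, 0.74]],
    [-1.0, [-0.45, 0.09, 0.11], [0, 0, 0.74]],
    [-1.0, [-0.44, 0.12, 0.12], [0, 0, 0.74]],
    [-1.0, [-0.44, 0.15, 0.12], [0, 0, 0.74]]
  ]
}}

```text
t: 3.75
ee_pos: [0.3814, 0.2625, 0.1601]
orientation: [0.649, 0.76, 0.0, 0.0]
force: [1.6, 0.2, 0.2]
gripper_width: 0.085
```

```bash
python3 plan.py .381 .2635 .011 9.3 -1 10
```

```text
t 3.75 pos [0.3814, 0.2625, 0.1601] yawY 9.0 tilt 0.02 w 0.0850 F [1.6, 0.2, 0.2] q [0.36, 0.17, 1.84, 0.0, 1.13, 0.2]
max 0.38
[[-1.0, [0.0, -0.0, 0.37], [0.0, -0.0, -0.01]], [-1.0, [0.0, -0.0, 0.38], [0.0, -0.0, -0.01]], [-1.0, [0.01, -0.0, 0.37], [0.0, -0.0, -0.01]], [-1.0, [-0.0, -0.0, 0.37], [0.0, -0.0, -0.01]], [-1.0, [0.0, -0.0, 0.37], [0.0, -0.0, -0.01]]]
[[-1.0, [0.0, -0.0, 0.38], [0.0, -0.0, -0.01]], [-1.0, [0.01, -0.0, 0.37], [0.0, -0.0, -0.01]], [-1.0, [-0.0, -0.01, 0.37], [0.0, -0.0, -0.01]], [-1.0, [0.0, 0.0, 0.37], [0.0, -0.0, -0.01]], [-1.0, [0.0, 0.0, 0.38], [0.0, -0.0, -0.01]]]
```

>>> {"fn": "move_arm", "kwargs": {
  "deltas": [
    [-1.0, [0, 0, 0.4], [0, 0, 0]],
    [-1.0, [0, 0, 0.4], [0, 0, 0]],
    [-1.0, [0, 0, 0.4], [0, 0, 0]],
    [-1.0, [0, 0, 0.4], [0, 0, 0]],
    [-1.0, [0, 0, 0.4], [0, 0, 0]]
  ]
}}

```text
t: 4.17
ee_pos: [0.3811, 0.2632, 0.0796]
orientation: [0.648, 0.761, 0.0, 0.0]
force: [-0.2, -0.1, 0.5]
gripper_width: 0.0856
```

>>> {"fn": "move_arm", "kwargs": {
  "deltas": [
    [-1.0, [0.01, -0.01, 0.4], [0, 0, 0]],
    [-1.0, [0.01, 0, 0.4], [0, 0, 0]],
    [-1.0, [0, 0, 0.4], [0, 0, 0]],
    [-1.0, [0, 0, 0.3], [0, 0, 0]],
    [-1.0, [0, 0, 0.23], [0, 0, 0]]
  ]
}}

```text
t: 4.58
ee_pos: [0.3801, 0.2639, 0.0099]
orientation: [0.648, 0.761, -0.0, -0.0]
force: [-0.7, -1.2, 0.2]
gripper_width: 0.0852
```

>>> {"fn": "move_arm", "kwargs": {
  "deltas": [
    [1, [0, 0, 0], [0, 0, 0]],
    [1, [0, 0, 0], [0, 0, 0]],
    [1, [0, 0, 0], [0, 0, 0]],
    [1, [0, 0, 0], [0, 0, 0]],
    [1, [0, 0, 0], [0, 0, 0]]
  ]
}}

```text
t: 5.0
ee_pos: [0.3814, 0.2644, 0.012]
orientation: [0.648, 0.761, 0.001, 0.001]
force: [-0.4, -0.3, 0.1]
gripper_width: 0.0331
```

```bash
python3 plan.py; python3 - <<'E'
from h import *
for c,e in(("top",(218,253)),("side",(227,177))):
    cv2.imwrite(f"pics/g_{c}.png",crop(robot.get_image(c),e,40,7))
a=cv2.imread("pics/g_top.png");b=cv2.imread("pics/g_side.png");cv2.imwrite("pics/g1.png",cv2.resize(np.hstack([a,b]),(800,400)))
E
```

```text
t 5.00 pos [0.3814, 0.2644, 0.012] yawY 9.2 tilt 0.14 w 0.0331 F [-0.4, -0.3, 0.1] q [0.37, 0.39, 2.0, -0.0, 0.76, 0.2]
```

View pics/g1.png

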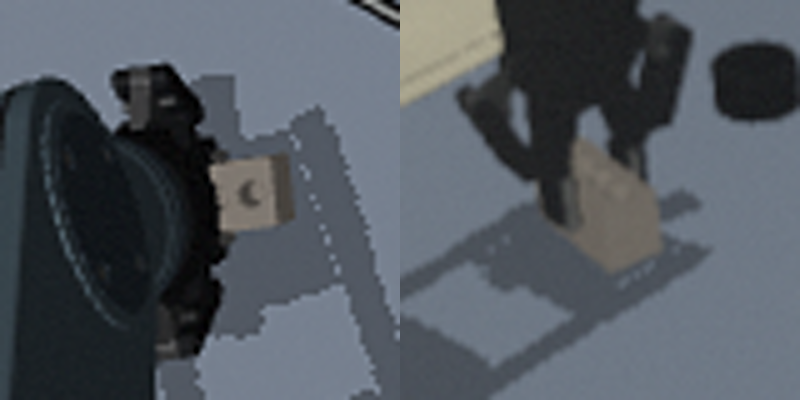

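>>> {"fn": "move_arm", "kwargs": {
  "deltas": [
    [1, [0, 0, -0.2], [0, 0, 0]],
    [1, [0, 0, -0.4], [0, 0, 0]],
    [1, [0, 0, -0.5], [0, 0, 0]],
    [1, [0, 0, -0.5], [0, 0, 0]],
    [1, [0, 0, -0.4], [0, 0, 0]]
  ]
}}

```text
t: 5.52
ee_pos: [0.3803, 0.264, 0.0926]
orientation: [0.648, 0.761, 0.0, 0.0]
force: [0.0, 0.7, -0.3]
gripper_width: 0.0329
```

```bash
python3 plan.py .6182 .1232 .095 4.2 1 15
```

```text
t 5.52 pos [0.3803, 0.264, 0.0926] yawY 9.2 tilt 0.03 w 0.0329 F [0.0, 0.7, -0.3] q [0.37, 0.25, 1.92, 0.0, 0.96, 0.2]
max 0.38
[[1.0, [-0.3, 0.35, -0.0], [0.0, -0.0, 0.07]], [1.0, [-0.29, 0.36, -0.01], [0.0, -0.0, 0.07]], [1.0, [-0.29, 0.36, -0.0], [0.0, -0.0, 0.07]], [1.0, [-0.29, 0.36, -0.01], [0.0, -0.0, 0.07]], [1.0, [-0.28, 0.36, 0.0], [0.0, -0.0, 0.07]]]
[[1.0, [-0.29, 0.36, -0.0], [0.0, -0.0, 0.07]], [1.0, [-0.28, 0.36, -0.01], [0.0, -0.0, 0.07]], [1.0, [-0.28, 0.37, -0.0], [0.0, -0.0, 0.07]], [1.0, [-0.28, 0.37, -0.0], [0.0, -0.0, 0.07]], [1.0, [-0.27, 0.37, -0.01], [0.0, -0.0, 0.07]]]
[[1.0, [-0.27, 0.37, -0.0], [0.0, -0.0, 0.07]], [1.0, [-0.28, 0.37, -0.01], [0.0, -0.0, 0.07]], [1.0, [-0.26, 0.38, 0.0], [0.0, -0.0, 0.07]], [1.0, [-0.27, 0.37, -0.0], [0.0, -0.0, 0.07]], [1.0, [-0.26, 0.38, -0.01], [0.0, -0.0, 0.07]]]
```

>>> {"fn": "move_arm", "kwargs": {
  "deltas": [
    [1.0, [-0.3, 0.35, 0], [0, 0, 0.07]],
    [1.0, [-0.29, 0.36, -0.01], [0, 0, 0.07]],
    [1.0, [-0.29, 0.36, 0], [0, 0, 0.07]],
    [1.0, [-0.29, 0.36, -0.01], [0, 0, 0.07]],
    [1.0, [-0.28, 0.36, 0], [0, 0, 0.07]]
  ]
}}

```text
t: 5.93
ee_pos: [0.4602, 0.2167, 0.0923]
orientation: [0.66, 0.751, 0.0, 0.0]
force: [-0.1, 0.0, -0.6]
gripper_width: 0.0329
```

>>> {"fn": "move_arm", "kwargs": {
  "deltas": [
    [1.0, [-0.29, 0.36, 0], [0, 0, 0.07]],
    [1.0, [-0.28, 0.36, -0.01], [0, 0, 0.07]],
    [1.0, [-0.28, 0.37, 0], [0, 0, 0.07]],
    [1.0, [-0.28, 0.37, 0], [0, 0, 0.07]],
    [1.0, [-0.27, 0.37, -0.01], [0, 0, 0.07]]
  ]
}}

```text
t: 6.35
ee_pos: [0.5394, 0.1696, 0.0928]
orientation: [0.671, 0.741, -0.0, -0.0]
force: [0.6, 0.6, -1.3]
gripper_width: 0.033
```

>>> {"fn": "move_arm", "kwargs": {
  "deltas": [
    [1.0, [-0.27, 0.37, 0], [0, 0, 0.07]],
    [1.0, [-0.28, 0.37, -0.01], [0, 0, 0.07]],
    [1.0, [-0.26, 0.38, 0], [0, 0, 0.07]],
    [1.0, [-0.27, 0.37, 0], [0, 0, 0.07]],
    [1.0, [-0.26, 0.38, -0.01], [0, 0, 0.07]]
  ]
}}

```text
t: 6.77
ee_pos: [0.6184, 0.1227, 0.0935]
orientation: [0.683, 0.731, -0.0, -0.0]
force: [1.4, 0.0, -1.4]
gripper_width: 0.0333
```

```bash
python3 plan.py .6182 .1232 .022 4.2 1 5; python3 - <<'E'
from h import *
for c,e in(("top",(280,155)),("side",(325,170))):
    cv2.imwrite(f"pics/g_{c}.png",crop(robot.get_image(c),e,50,8))
a=cv2.imread("pics/g_top.png");b=cv2.imread("pics/g_side.png");cv2.imwrite("pics/g2.png",cv2.resize(np.hstack([a,b]),(800,400)))
E
```

```text
t 6.77 pos [0.6184, 0.1227, 0.0935] yawY 3.9 tilt 0.05 w 0.0333 F [1.4, 0.0, -1.4] q [0.02, 0.52, 1.5, 0.0, 1.12, -0.05]
max 0.36
[[1.0, [0.0, -0.0, 0.36], [-0.0, -0.0, -0.01]], [1.0, [0.0, -0.0, 0.36], [-0.0, -0.0, -0.01]], [1.0, [0.01, -0.0, 0.35], [-0.0, -0.0, -0.01]], [1.0, [-0.0, -0.0, 0.36], [-0.0, -0.0, -0.01]], [1.0, [0.0, -0.0, 0.36], [-0.0, -0.0, -0.01]]]
```

View pics/g2.png

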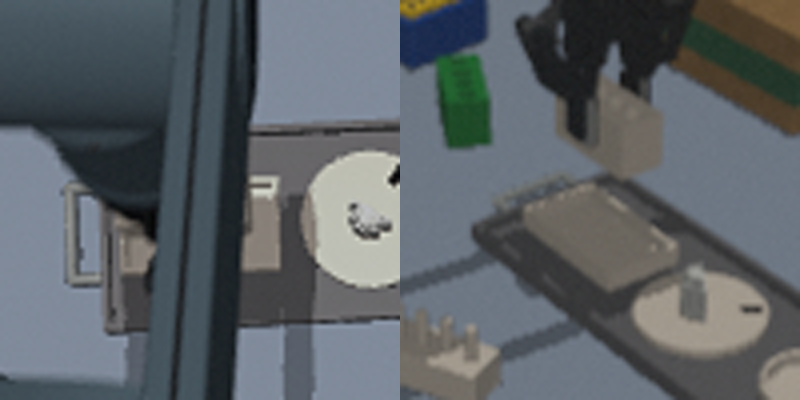

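>>> {"fn": "move_arm", "kwargs": {
  "deltas": [
    [1, [0, 0, 0.4], [0, 0, 0]],
    [1, [0, 0, 0.4], [0, 0, 0]],
    [1, [0.01, 0, 0.35], [0, 0, 0]],
    [1, [0, 0, 0.2], [0, 0, 0]],
    [1, [0, 0, 0.15], [0, 0, 0]]
  ]
}}

```text
t: 7.28
ee_pos: [0.6169, 0.124, 0.0324]
orientation: [0.682, 0.731, -0.001, -0.001]
force: [-0.7, -0.1, -0.6]
gripper_width: 0.0334
```

>>> {"fn": "move_arm", "kwargs": {
  "deltas": [
    [1, [0, 0, 0.1], [0, 0, 0]],
    [1, [0, 0, 0.1], [0, 0, 0]],
    [1, [0, 0, 0.1], [0, 0, 0]],
    [1, [0, 0, 0], [0, 0, 0]],
    [1, [0, 0, 0], [0, 0, 0]]
  ]
}}

```text
t: 7.7
ee_pos: [0.6184, 0.1237, 0.0216]
orientation: [0.682, 0.731, 0.0, 0.0]
force: [-0.0, 0.2, -0.5]
gripper_width: 0.033
```

```bash
python3 plan.py; python3 - <<'E'
from h import *
for c,e in(("top",(280,155)),("side",(325,170))):
    cv2.imwrite(f"pics/g_{c}.png",crop(robot.get_image(c),e,50,8))
a=cv2.imread("pics/g_top.png");b=cv2.imread("pics/g_side.png");cv2.imwrite("pics/g3.png",cv2.resize(np.hstack([a,b]),(800,400)))
E
```

```text
t 7.70 pos [0.6184, 0.1237, 0.0216] yawY 3.9 tilt 0.02 w 0.0330 F [-0.0, 0.2, -0.5] q [0.02, 0.6, 1.56, 0.0, 0.98, -0.05]
```

View pics/g3.png

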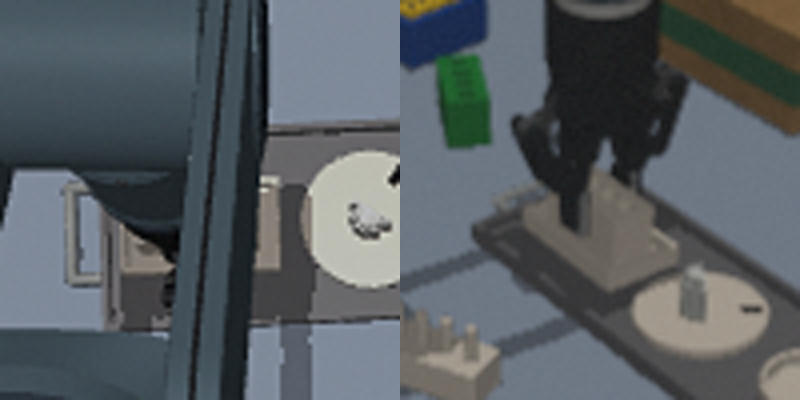

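>>> {"fn": "move_arm", "kwargs": {
  "deltas": [
    [-1, [0, 0, 0], [0, 0, 0]],
    [-1, [0, 0, 0], [0, 0, 0]],
    [-1, [0, 0, 0], [0, 0, 0]],
    [-1, [0, 0, 0], [0, 0, 0]],
    [-1, [0, 0, -0.3], [0, 0, 0]]
  ]
}}

```text
t: 8.22
ee_pos: [0.6164, 0.1236, 0.0315]
orientation: [0.682, 0.731, -0.002, -0.002]
force: [-0.0, 0.3, 0.2]
gripper_width: 0.0852
```

>>> {"fn": "move_arm", "kwargs": {
  "deltas": [
    [-1, [0, 0, -0.6], [0, 0, 0]],
    [-1, [0, 0, -0.6], [0, 0, 0]],
    [-1, [0, 0, -0.6], [0, 0, 0]],
    [-1, [0, 0, -0.6], [0, 0, 0]],
    [-1, [0, 0, -0.6], [0, 0, 0]]
  ]
}}

```text
t: 8.63
ee_pos: [0.6182, 0.1237, 0.1556]
orientation: [0.682, 0.731, 0.0, 0.0]
force: [0.4, 0.7, -0.1]
gripper_width: 0.0851
```

```bash
python3 plan.py .4497 -.0906 .16 4 -1 10
```

```text
t 8.63 pos [0.6182, 0.1237, 0.1556] yawY 3.9 tilt 0.05 w 0.0851 F [0.4, 0.7, -0.1] q [0.02, 0.46, 1.44, 0.0, 1.25, -0.05]
max 0.51
[[-1.0, [-0.51, -0.46, -0.01], [0.0, 0.0, -0.0]], [-1.0, [-0.5, -0.45, -0.01], [0.0, 0.0, -0.0]], [-1.0, [-0.51, -0.46, -0.01], [0.0, 0.0, -0.0]], [-1.0, [-0.5, -0.46, -0.02], [0.0, 0.0, -0.0]], [-1.0, [-0.51, -0.45, -0.01], [0.0, 0.0, -0.0]]]
[[-1.0, [-0.5, -0.46, -0.01], [0.0, 0.0, -0.0]], [-1.0, [-0.51, -0.46, -0.01], [0.0, 0.0, -0.0]], [-1.0, [-0.5, -0.46, -0.01], [0.0, 0.0, -0.0]], [-1.0, [-0.51, -0.45, -0.01], [0.0, 0.0, -0.0]], [-1.0, [-0.51, -0.46, -0.01], [0.0, 0.0, -0.0]]]
```

>>> {"fn": "move_arm", "kwargs": {
  "deltas": [
    [-1.0, [-0.51, -0.46, -0.01], [0, 0, 0]],
    [-1.0, [-0.5, -0.45, -0.01], [0, 0, 0]],
    [-1.0, [-0.51, -0.46, -0.01], [0, 0, 0]],
    [-1.0, [-0.5, -0.46, -0.02], [0, 0, 0]],
    [-1.0, [-0.51, -0.45, -0.01], [0, 0, 0]]
  ]
}}

```text
t: 9.05
ee_pos: [0.5333, 0.0157, 0.1569]
orientation: [0.682, 0.731, 0.0, 0.001]
force: [-0.2, -0.6, -0.2]
gripper_width: 0.0855
```

>>> {"fn": "move_arm", "kwargs": {
  "deltas": [
    [-1.0, [-0.5, -0.46, -0.01], [0, 0, 0]],
    [-1.0, [-0.51, -0.46, -0.01], [0, 0, 0]],
    [-1.0, [-0.5, -0.46, -0.01], [0, 0, 0]],
    [-1.0, [-0.51, -0.45, -0.01], [0, 0, 0]],
    [-1.0, [-0.51, -0.46, -0.01], [0, 0, 0]]
  ]
}}

```text
t: 9.47
ee_pos: [0.449, -0.0917, 0.1588]
orientation: [0.682, 0.731, 0.0, 0.001]
force: [-0.1, -0.4, -0.1]
gripper_width: 0.0854
```

```bash
python3 plan.py .4497 -.0906 .011 4 -1 10; python3 - <<'E'
from yaw import *
ims={c:robot.get_image(c) for c in("top","side")}
for c,e in(("top",(300,170)),("side",(325,200))):
    cv2.imwrite(f"pics/g_{c}.png",crop(ims[c],e,60,7))
a=cv2.imread("pics/g_top.png");b=cv2.imread("pics/g_side.png");cv2.imwrite("pics/g4.png",cv2.resize(np.hstack([a,b]),(800,400)))
E
```

```text
t 9.47 pos [0.449, -0.0917, 0.1588] yawY 4.0 tilt 0.09 w 0.0854 F [-0.1, -0.4, -0.1] q [-0.45, 0.16, 1.85, -0.0, 1.13, -0.51]
max 0.37
[[-1.0, [0.0, 0.0, 0.37], [0.0, 0.0, -0.0]], [-1.0, [0.01, 0.0, 0.37], [0.0, 0.0, -0.0]], [-1.0, [-0.0, 0.0, 0.37], [0.0, 0.0, -0.0]], [-1.0, [0.0, 0.01, 0.37], [0.0, 0.0, -0.0]], [-1.0, [0.0, -0.0, 0.37], [0.0, 0.0, -0.0]]]
[[-1.0, [0.01, -0.0, 0.37], [0.0, 0.0, -0.0]], [-1.0, [0.0, -0.0, 0.37], [0.0, 0.0, -0.0]], [-1.0, [0.0, 0.0, 0.37], [0.0, 0.0, -0.0]], [-1.0, [0.01, 0.0, 0.37], [0.0, 0.0, -0.0]], [-1.0, [-0.0, 0.0, 0.37], [0.0, 0.0, -0.0]]]
```

View pics/g4.png

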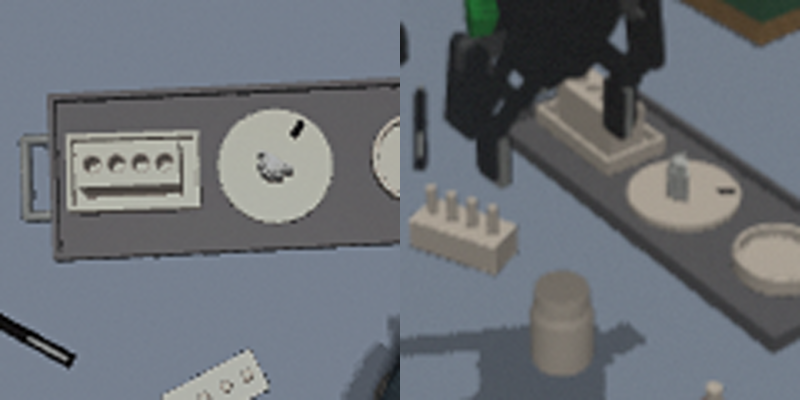

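The block sits well inside the long seat in the top crop at (280,162), and aligned. The bottle is clear below the open gripper, so I descend.

>>> {"fn": "move_arm", "kwargs": {
  "deltas": [
    [-1, [0.01, 0.01, 0.4], [0, 0, 0]],
    [-1, [0.01, 0.01, 0.4], [0, 0, 0]],
    [-1, [0.01, 0, 0.4], [0, 0, 0]],
    [-1, [0, 0, 0.4], [0, 0, 0]],
    [-1, [0, 0, 0.4], [0, 0, 0]]
  ]
}}

```text
t: 9.98
ee_pos: [0.4513, -0.0892, 0.0779]
orientation: [0.682, 0.731, 0.0, 0.001]
force: [0.0, 0.0, 0.5]
gripper_width: 0.0856
```

>>> {"fn": "move_arm", "kwargs": {
  "deltas": [
    [-1, [0, 0, 0.4], [0, 0, 0]],
    [-1, [0, 0, 0.4], [0, 0, 0]],
    [-1, [0, 0, 0.4], [0, 0, 0]],
    [-1, [0, 0, 0.3], [0, 0, 0]],
    [-1, [0, 0, 0.2], [0, 0, 0]]
  ]
}}

```text
t: 10.4
ee_pos: [0.4507, -0.0889, 0.0091]
orientation: [0.682, 0.731, 0.0, -0.0]
force: [0.9, 0.9, 0.5]
gripper_width: 0.0856
```

>>> {"fn": "move_arm", "kwargs": {
  "deltas": [
    [1, [0, 0, 0], [0, 0, 0]],
    [1, [0, 0, 0], [0, 0, 0]],
    [1, [0, 0, 0], [0, 0, 0]],
    [1, [0, 0, 0], [0, 0, 0]],
    [1, [0, 0, 0], [0, 0, 0]]
  ]
}}

```text
t: 10.82
ee_pos: [0.4513, -0.0898, 0.0109]
orientation: [0.682, 0.731, 0.0, 0.001]
force: [-0.9, 1.0, 5.8]
gripper_width: 0.0424
```

>>> {"fn": "move_arm", "kwargs": {
  "deltas": [
    [1, [0, 0, 0], [0, 0, 0]],
    [1, [0, 0, -0.1], [0, 0, 0]],
    [1, [0, 0, -0.2], [0, 0, 0]],
    [1, [0, 0, -0.4], [0, 0, 0]],
    [1, [0, 0, -0.5], [0, 0, 0]]
  ]
}}

```text
t: 11.23
ee_pos: [0.4495, -0.0892, 0.058]
orientation: [0.682, 0.731, -0.0, -0.001]
force: [0.1, -0.1, -0.6]
gripper_width: 0.0426
```

```bash
python3 plan.py .6361 -.0965 .1 4 1 15; python3 - <<'E'
from yaw import *
ims={c:robot.get_image(c) for c in("top","side")}
for c,e in(("top",(340,200)),("side",(325,210))):
    cv2.imwrite(f"pics/g_{c}.png",crop(ims[c],e,60,7))
a=cv2.imread("pics/g_top.png");b=cv2.imread("pics/g_side.png");cv2.imwrite("pics/g5.png",cv2.resize(np.hstack([a,b]),(800,400)))
E
```

```text
t 11.23 pos [0.4495, -0.0892, 0.058] yawY 3.9 tilt 0.14 w 0.0426 F [0.1, -0.1, -0.6] q [-0.44, 0.3, 1.97, -0.0, 0.87, -0.51]
max 0.31
[[1.0, [-0.03, 0.31, -0.07], [-0.0, -0.0, -0.0]], [1.0, [-0.04, 0.31, -0.07], [-0.0, -0.0, -0.0]], [1.0, [-0.03, 0.31, -0.07], [-0.0, -0.0, -0.0]], [1.0, [-0.03, 0.31, -0.07], [-0.0, -0.0, -0.0]], [1.0, [-0.04, 0.31, -0.07], [-0.0, -0.0, -0.0]]]
[[1.0, [-0.03, 0.31, -0.07], [-0.0, -0.0, -0.0]], [1.0, [-0.03, 0.3, -0.07], [-0.0, -0.0, -0.0]], [1.0, [-0.04, 0.31, -0.08], [-0.0, -0.0, -0.0]], [1.0, [-0.03, 0.31, -0.07], [-0.0, -0.0, -0.0]], [1.0, [-0.03, 0.31, -0.07], [-0.0, -0.0, -0.0]]]
[[1.0, [-0.04, 0.31, -0.07], [-0.0, -0.0, -0.0]], [1.0, [-0.03, 0.31, -0.07], [-0.0, -0.0, -0.0]], [1.0, [-0.03, 0.31, -0.07], [-0.0, -0.0, -0.0]], [1.0, [-0.04, 0.31, -0.07], [-0.0, -0.0, -0.0]], [1.0, [-0.03, 0.31, -0.07], [-0.0, -0.0, -0.0]]]
```

View pics/g5.png

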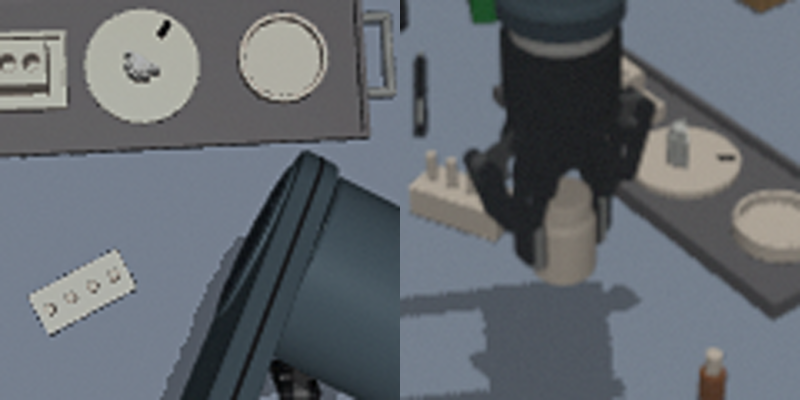

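>>> {"fn": "move_arm", "kwargs": {
  "deltas": [
    [1, [-0.02, 0.2, -0.15], [0, 0, 0]],
    [1, [-0.04, 0.31, -0.15], [0, 0, 0]],
    [1, [-0.03, 0.31, -0.15], [0, 0, 0]],
    [1, [-0.03, 0.31, -0.15], [0, 0, 0]],
    [1, [-0.04, 0.31, -0.15], [0, 0, 0]]
  ]
}}

```text
t: 11.75
ee_pos: [0.509, -0.0918, 0.0876]
orientation: [0.682, 0.731, -0.0, -0.0]
force: [-0.0, 0.5, -0.7]
gripper_width: 0.0425
```

>>> {"fn": "move_arm", "kwargs": {
  "deltas": [
    [1, [-0.03, 0.31, -0.15], [0, 0, 0]],
    [1, [-0.03, 0.31, -0.1], [0, 0, 0]],
    [1, [-0.04, 0.31, 0], [0, 0, 0]],
    [1, [-0.03, 0.31, 0], [0, 0, 0]],
    [1, [-0.03, 0.31, 0], [0, 0, 0]]
  ]
}}

```text
t: 12.17
ee_pos: [0.5713, -0.0939, 0.0972]
orientation: [0.682, 0.731, -0.0, -0.001]
force: [-0.5, 0.1, -1.8]
gripper_width: 0.0418
```

>>> {"fn": "move_arm", "kwargs": {
  "deltas": [
    [1, [-0.04, 0.31, 0], [0, 0, 0]],
    [1, [-0.03, 0.31, 0], [0, 0, 0]],
    [1, [-0.03, 0.31, 0], [0, 0, 0]],
    [1, [-0.04, 0.31, 0], [0, 0, 0]],
    [1, [-0.03, 0.31, 0], [0, 0, 0]]
  ]
}}

```text
t: 12.58
ee_pos: [0.6335, -0.0964, 0.0968]
orientation: [0.682, 0.731, -0.0, -0.001]
force: [-0.2, 1.3, -0.9]
gripper_width: 0.0423
```

```bash
python3 plan.py .6361 -.0965 .022 4 1 10
```

```text
t 12.58 pos [0.6335, -0.0964, 0.0968] yawY 3.9 tilt 0.09 w 0.0423 F [-0.2, 1.3, -0.9] q [-0.32, 0.53, 1.47, 0.0, 1.14, -0.39]
max 0.19
[[1.0, [-0.0, 0.01, 0.19], [-0.0, -0.0, -0.0]], [1.0, [-0.0, 0.0, 0.18], [-0.0, -0.0, -0.0]], [1.0, [-0.0, 0.01, 0.19], [-0.0, -0.0, -0.0]], [1.0, [-0.0, 0.01, 0.19], [-0.0, -0.0, -0.0]], [1.0, [-0.0, 0.0, 0.18], [-0.0, -0.0, -0.0]]]
[[1.0, [-0.0, 0.01, 0.19], [-0.0, -0.0, -0.0]], [1.0, [-0.01, 0.01, 0.19], [-0.0, -0.0, -0.0]], [1.0, [0.0, 0.0, 0.19], [-0.0, -0.0, -0.0]], [1.0, [0.0, 0.01, 0.18], [-0.0, -0.0, -0.0]], [1.0, [0.0, 0.01, 0.19], [-0.0, -0.0, -0.0]]]
```

>>> {"fn": "move_arm", "kwargs": {
  "deltas": [
    [1, [0, 0.03, 0.3], [0, 0, 0]],
    [1, [0, 0.02, 0.3], [0, 0, 0]],
    [1, [0, 0.02, 0.3], [0, 0, 0]],
    [1, [0, 0, 0.3], [0, 0, 0]],
    [1, [0, 0, 0.25], [0, 0, 0]]
  ]
}}

```text
t: 13.0
ee_pos: [0.6341, -0.096, 0.0372]
orientation: [0.682, 0.731, -0.001, -0.002]
force: [0.0, -0.3, -1.2]
gripper_width: 0.0426
```

>>> {"fn": "move_arm", "kwargs": {
  "deltas": [
    [1, [0, 0, 0.15], [0, 0, 0]],
    [1, [0, 0, 0.12], [0, 0, 0]],
    [1, [0, 0, 0.1], [0, 0, 0]],
    [1, [0, 0, 0.05], [0, 0, 0]],
    [1, [0, 0, 0], [0, 0, 0]]
  ]
}}

```text
t: 13.42
ee_pos: [0.6357, -0.0965, 0.0228]
orientation: [0.682, 0.731, -0.0, -0.0]
force: [0.2, 1.0, -0.7]
gripper_width: 0.0424
```

```bash
python3 plan.py; python3 - <<'E'
from yaw import *
ims={c:robot.get_image(c) for c in("top","side")}
for c,e in(("top",(350,160)),("side",(375,205))):
    cv2.imwrite(f"pics/g_{c}.png",crop(ims[c],e,40,7))
a=cv2.imread("pics/g_top.png");b=cv2.imread("pics/g_side.png");cv2.imwrite("pics/g6.png",cv2.resize(np.hstack([a,b]),(800,400)))
E
```

```text
t 13.42 pos [0.6357, -0.0965, 0.0228] yawY 3.9 tilt 0.00 w 0.0424 F [0.2, 1.0, -0.7] q [-0.32, 0.61, 1.53, 0.0, 1.0, -0.39]
```

View pics/g6.png

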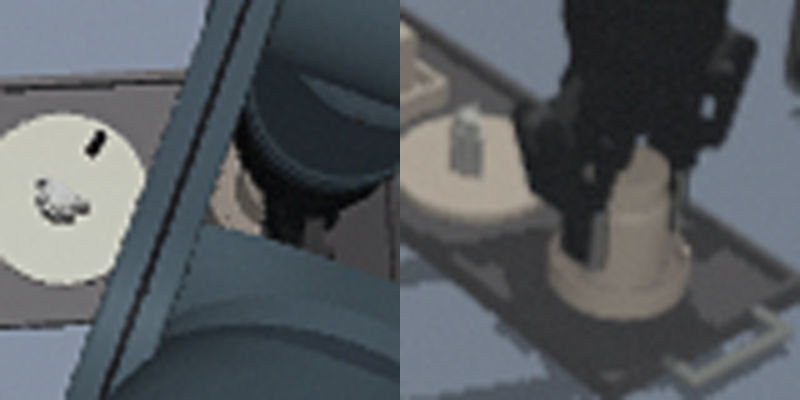

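>>> {"fn": "move_arm", "kwargs": {
  "deltas": [
    [1, [0, 0, 0.04], [0, 0, 0]],
    [1, [0, 0, 0], [0, 0, 0]],
    [-1, [0, 0, 0], [0, 0, 0]],
    [-1, [0, 0, 0], [0, 0, 0]],
    [-1, [0, 0, 0], [0, 0, 0]]
  ]
}}

```text
t: 13.93
ee_pos: [0.636, -0.0965, 0.0216]
orientation: [0.682, 0.731, 0.0, 0.0]
force: [-0.1, -0.2, 0.1]
gripper_width: 0.0766
```

>>> {"fn": "move_arm", "kwargs": {
  "deltas": [
    [-1, [0, 0, 0], [0, 0, 0]],
    [-1, [0, 0, -0.3], [0, 0, 0]],
    [-1, [0, 0, -0.6], [0, 0, 0]],
    [-1, [0, 0, -0.8], [0, 0, 0]],
    [-1, [0, 0, -0.8], [0, 0, 0]]
  ]
}}

```text
t: 14.35
ee_pos: [0.6352, -0.0962, 0.1225]
orientation: [0.682, 0.731, -0.0, -0.001]
force: [1.4, -0.2, 0.2]
gripper_width: 0.0854
```

```bash
python3 plan.py .5412 -.3876 .15 4 -1 10
```

```text
t 14.35 pos [0.6352, -0.0962, 0.1225] yawY 3.9 tilt 0.09 w 0.0854 F [1.4, -0.2, 0.2] q [-0.32, 0.51, 1.44, 0.0, 1.2, -0.39]
max 0.72
[[-1.0, [-0.71, -0.28, -0.07], [-0.0, -0.0, -0.0]], [-1.0, [-0.71, -0.29, -0.07], [-0.0, -0.0, -0.0]], [-1.0, [-0.71, -0.28, -0.07], [-0.0, -0.0, -0.0]], [-1.0, [-0.71, -0.29, -0.06], [-0.0, -0.0, -0.0]], [-1.0, [-0.71, -0.28, -0.07], [-0.0, -0.0, -0.0]]]
[[-1.0, [-0.71, -0.29, -0.07], [-0.0, -0.0, -0.0]], [-1.0, [-0.71, -0.28, -0.07], [-0.0, -0.0, -0.0]], [-1.0, [-0.71, -0.29, -0.07], [-0.0, -0.0, -0.0]], [-1.0, [-0.71, -0.28, -0.07], [-0.0, -0.0, -0.0]], [-1.0, [-0.72, -0.28, -0.07], [-0.0, -0.0, -0.0]]]
```

>>> {"fn": "move_arm", "kwargs": {
  "deltas": [
    [-1, [-0.7, -0.28, -0.1], [0, 0, 0]],
    [-1, [-0.7, -0.28, -0.1], [0, 0, 0]],
    [-1, [-0.7, -0.28, -0.1], [0, 0, 0]],
    [-1, [-0.7, -0.28, -0.1], [0, 0, 0]],
    [-1, [-0.7, -0.28, -0.1], [0, 0, 0]]
  ]
}}

```text
t: 14.77
ee_pos: [0.5891, -0.2411, 0.1429]
orientation: [0.682, 0.731, 0.0, 0.001]
force: [0.3, 0.3, 0.2]
gripper_width: 0.0852
```

>>> {"fn": "move_arm", "kwargs": {
  "deltas": [
    [-1, [-0.7, -0.28, 0], [0, 0, 0]],
    [-1, [-0.7, -0.28, 0], [0, 0, 0]],
    [-1, [-0.7, -0.28, 0], [0, 0, 0]],
    [-1, [-0.7, -0.28, 0], [0, 0, 0]],
    [-1, [-0.7, -0.28, 0], [0, 0, 0]]
  ]
}}

```text
t: 15.18
ee_pos: [0.5427, -0.3849, 0.1426]
orientation: [0.682, 0.731, 0.0, 0.001]
force: [0.3, -0.7, -0.6]
gripper_width: 0.0855
```

```bash
python3 plan.py .5412 -.3876 .005 4 -1 10; python3 - <<'E'
from yaw import *
ims={c:robot.get_image(c) for c in("top","side")}
for c,e in(("top",(365,160)),("side",(433,300))):
    cv2.imwrite(f"pics/g_{c}.png",crop(ims[c],e,50,7))
a=cv2.imread("pics/g_top.png");b=cv2.imread("pics/g_side.png");cv2.imwrite("pics/g7.png",cv2.resize(np.hstack([a,b]),(800,400)))
E
```

```text
t 15.18 pos [0.5427, -0.3849, 0.1426] yawY 3.9 tilt 0.06 w 0.0855 F [0.3, -0.7, -0.6] q [-0.78, 0.53, 1.35, 0.0, 1.26, -0.85]
max 0.35
[[-1.0, [-0.01, -0.0, 0.34], [0.0, 0.0, -0.0]], [-1.0, [-0.0, -0.01, 0.35], [0.0, 0.0, -0.0]], [-1.0, [-0.01, -0.0, 0.34], [0.0, 0.0, -0.0]], [-1.0, [-0.0, -0.01, 0.35], [0.0, 0.0, -0.0]], [-1.0, [-0.01, -0.0, 0.34], [0.0, 0.0, -0.0]]]
[[-1.0, [-0.01, -0.01, 0.34], [0.0, 0.0, -0.0]], [-1.0, [-0.0, -0.0, 0.35], [0.0, 0.0, -0.0]], [-1.0, [-0.01, -0.01, 0.34], [0.0, 0.0, -0.0]], [-1.0, [-0.01, -0.0, 0.35], [0.0, 0.0, -0.0]], [-1.0, [-0.0, -0.01, 0.34], [0.0, 0.0, -0.0]]]
```

View pics/g7.png

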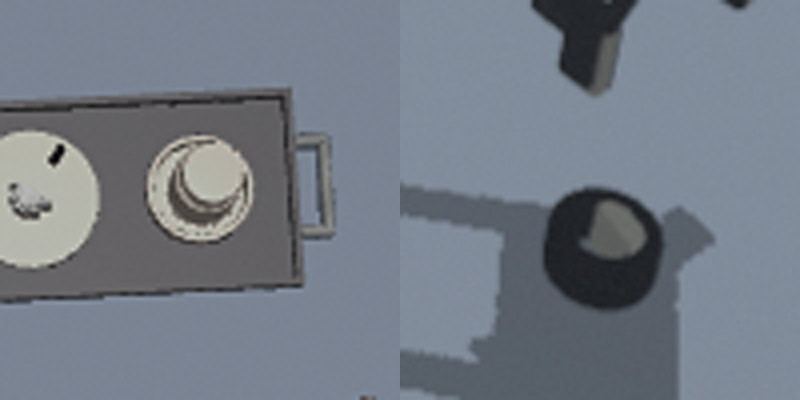

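>>> {"fn": "move_arm", "kwargs": {
  "deltas": [
    [-1, [-0.02, -0.01, 0.4], [0, 0, 0]],
    [-1, [-0.02, -0.01, 0.4], [0, 0, 0]],
    [-1, [-0.02, -0.01, 0.4], [0, 0, 0]],
    [-1, [-0.01, -0.01, 0.4], [0, 0, 0]],
    [-1, [0, 0, 0.4], [0, 0, 0]]
  ]
}}

```text
t: 15.7
ee_pos: [0.5422, -0.386, 0.0616]
orientation: [0.682, 0.731, 0.0, 0.0]
force: [0.3, -0.2, -0.4]
gripper_width: 0.0854
```

>>> {"fn": "move_arm", "kwargs": {
  "deltas": [
    [-1, [0, 0, 0.4], [0, 0, 0]],
    [-1, [0, 0, 0.4], [0, 0, 0]],
    [-1, [0, 0, 0.3], [0, 0, 0]],
    [-1, [0, 0, 0.2], [0, 0, 0]],
    [-1, [0, 0, 0.1], [0, 0, 0]]
  ]
}}

```text
t: 16.12
ee_pos: [0.5416, -0.3856, 0.0045]
orientation: [0.682, 0.731, 0.0, -0.001]
force: [-0.3, 0.4, -0.4]
gripper_width: 0.0855
```

```bash
python3 plan.py .5412 -.3876 .005 4 -1 5
```

```text
t 16.12 pos [0.5416, -0.3856, 0.0045] yawY 4.0 tilt 0.08 w 0.0855 F [-0.3, 0.4, -0.4] q [-0.79, 0.67, 1.48, 0.0, 1.0, -0.86]
max 0.01
[[-1.0, [-0.01, -0.0, -0.0], [-0.0, -0.0, -0.0]], [-1.0, [-0.01, -0.01, -0.01], [-0.0, -0.0, -0.0]], [-1.0, [-0.01, 0.0, 0.0], [-0.0, -0.0, -0.0]], [-1.0, [-0.01, -0.0, -0.0], [-0.0, -0.0, -0.0]], [-1.0, [-0.01, -0.0, -0.0], [-0.0, -0.0, -0.0]]]
```

>>> {"fn": "move_arm", "kwargs": {
  "deltas": [
    [-1, [-0.05, -0.01, 0], [0, 0, 0]],
    [1, [0, 0, 0], [0, 0, 0]],
    [1, [0, 0, 0], [0, 0, 0]],
    [1, [0, 0, 0], [0, 0, 0]],
    [1, [0, 0, 0], [0, 0, 0]]
  ]
}}

```text
t: 16.53
ee_pos: [0.5423, -0.3892, 0.0071]
orientation: [0.682, 0.731, -0.0, 0.001]
force: [-1.5, 0.6, 6.1]
gripper_width: 0.0523
```

>>> {"fn": "move_arm", "kwargs": {
  "deltas": [
    [1, [0, 0, 0], [0, 0, 0]],
    [1, [0, 0, -0.1], [0, 0, 0]],
    [1, [0, 0, -0.3], [0, 0, 0]],
    [1, [0, 0, -0.5], [0, 0, 0]],
    [1, [0, 0, -0.6], [0, 0, 0]]
  ]
}}

```text
t: 16.95
ee_pos: [0.5407, -0.3875, 0.0652]
orientation: [0.682, 0.731, 0.0, -0.002]
force: [0.8, -0.0, -1.1]
gripper_width: 0.0525
```

```bash
python3 plan.py .627 .0135 .12 -14.5 1 20; python3 - <<'E'
from yaw import *
ims={c:robot.get_image(c) for c in("top","side")}
for c,e in(("top",(470,190)),("side",(433,290))):
    cv2.imwrite(f"pics/g_{c}.png",crop(ims[c],e,45,7))
a=cv2.imread("pics/g_top.png");b=cv2.imread("pics/g_side.png");cv2.imwrite("pics/g8.png",cv2.resize(np.hstack([a,b]),(800,400)))
E
```

```text
t 16.95 pos [0.5407, -0.3875, 0.0652] yawY 3.9 tilt 0.18 w 0.0525 F [0.8, -0.0, -1.1] q [-0.79, 0.6, 1.43, 0.0, 1.11, -0.86]
max 0.52
[[1.0, [0.49, 0.14, -0.07], [-0.0, -0.0, 0.18]], [1.0, [0.5, 0.14, -0.07], [-0.0, -0.0, 0.18]], [1.0, [0.5, 0.12, -0.06], [-0.0, -0.0, 0.18]], [1.0, [0.49, 0.12, -0.07], [-0.0, -0.0, 0.18]], [1.0, [0.5, 0.11, -0.07], [-0.0, -0.0, 0.18]]]
[[1.0, [0.51, 0.1, -0.07], [-0.0, -0.0, 0.18]], [1.0, [0.5, 0.1, -0.06], [-0.0, -0.0, 0.18]], [1.0, [0.51, 0.09, -0.07], [-0.0, -0.0, 0.18]], [1.0, [0.5, 0.07, -0.07], [-0.0, -0.0, 0.18]], [1.0, [0.51, 0.08, -0.07], [-0.0, -0.0, 0.18]]]
[[1.0, [0.51, 0.06, -0.06], [-0.0, -0.0, 0.18]], [1.0, [0.51, 0.05, -0.07], [-0.0, -0.0, 0.18]], [1.0, [0.51, 0.05, -0.07], [-0.0, -0.0, 0.18]], [1.0, [0.51, 0.04, -0.07], [-0.0, -0.0, 0.18]], [1.0, [0.51, 0.03, -0.06], [-0.0, -0.0, 0.18]]]
[[1.0, [0.52, 0.02, -0.07], [-0.0, -0.0, 0.18]], [1.0, [0.51, 0.02, -0.07], [-0.0, -0.0, 0.18]], [1.0, [0.51, 0.01, -0.07], [-0.0, -0.0, 0.18]], [1.0, [0.52, -0.01, -0.06], [-0.0, -0.0, 0.18]], [1.0, [0.51, -0.01, -0.07], [-0.0, -0.0, 0.18]]]
```

View pics/g8.png

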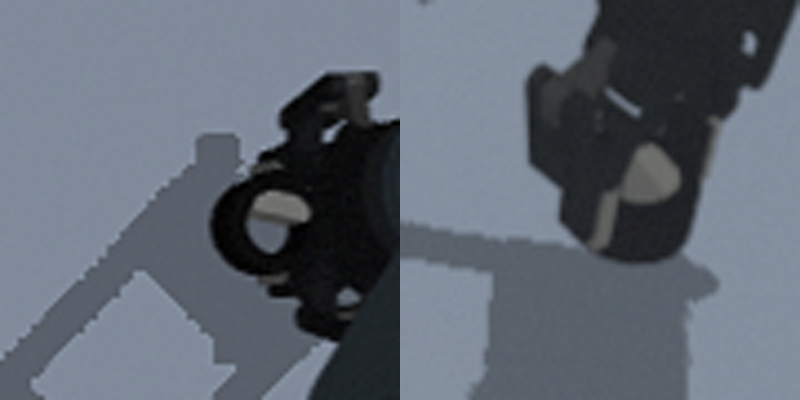

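>>> {"fn": "move_arm", "kwargs": {
  "deltas": [
    [1, [0.4, 0.12, -0.4], [0, 0, 0.18]],
    [1, [0.5, 0.14, -0.4], [0, 0, 0.18]],
    [1, [0.5, 0.12, -0.4], [0, 0, 0.18]],
    [1, [0.5, 0.12, -0.4], [0, 0, 0.18]],
    [1, [0.5, 0.11, -0.4], [0, 0, 0.18]]
  ]
}}

```text
t: 17.47
ee_pos: [0.5623, -0.2905, 0.1458]
orientation: [0.711, 0.703, -0.0, -0.0]
force: [0.4, 0.2, -1.2]
gripper_width: 0.0518
```

>>> {"fn": "move_arm", "kwargs": {
  "deltas": [
    [1, [0.51, 0.1, -0.1], [0, 0, 0.18]],
    [1, [0.5, 0.1, 0], [0, 0, 0.18]],
    [1, [0.51, 0.09, 0], [0, 0, 0.18]],
    [1, [0.5, 0.07, 0], [0, 0, 0.18]],
    [1, [0.51, 0.08, 0], [0, 0, 0.18]]
  ]
}}

```text
t: 17.88
ee_pos: [0.584, -0.19, 0.1493]
orientation: [0.738, 0.675, -0.0, -0.0]
force: [-0.2, 0.0, -1.1]
gripper_width: 0.0522
```

>>> {"fn": "move_arm", "kwargs": {
  "deltas": [
    [1, [0.51, 0.06, 0], [0, 0, 0.18]],
    [1, [0.51, 0.05, 0], [0, 0, 0.18]],
    [1, [0.51, 0.05, 0], [0, 0, 0.18]],
    [1, [0.51, 0.04, 0], [0, 0, 0.18]],
    [1, [0.51, 0.03, 0], [0, 0, 0.18]]
  ]
}}

```text
t: 18.3
ee_pos: [0.6054, -0.0898, 0.1492]
orientation: [0.764, 0.645, -0.0, -0.0]
force: [-0.2, -0.2, 0.1]
gripper_width: 0.0525
```

>>> {"fn": "move_arm", "kwargs": {
  "deltas": [
    [1, [0.52, 0.02, 0], [0, 0, 0.18]],
    [1, [0.51, 0.02, 0], [0, 0, 0.18]],
    [1, [0.51, 0.01, 0], [0, 0, 0.18]],
    [1, [0.52, -0.01, 0], [0, 0, 0.18]],
    [1, [0.5, -0.01, 0], [0, 0, 0.18]]
  ]
}}

```text
t: 18.72
ee_pos: [0.6267, 0.0104, 0.1491]
orientation: [0.789, 0.615, -0.0, -0.0]
force: [-0.4, 0.3, -1.1]
gripper_width: 0.0525
```

```bash
python3 plan.py .627 .0135 .065 -14.5 1 5; python3 - <<'E'
from yaw import *
ims={c:robot.get_image(c) for c in("top","side")}
for c,e in(("top",(320,160)),("side",(350,180))):
    cv2.imwrite(f"pics/g_{c}.png",crop(ims[c],e,45,7))
a=cv2.imread("pics/g_top.png");b=cv2.imread("pics/g_side.png");cv2.imwrite("pics/g9.png",cv2.resize(np.hstack([a,b]),(800,400)))
E
```

```text
t 18.72 pos [0.6267, 0.0104, 0.1491] yawY -14.1 tilt 0.03 w 0.0525 F [-0.4, 0.3, -1.1] q [-0.16, 0.46, 1.45, 0.0, 1.23, 0.09]
max 0.42
[[1.0, [0.02, -0.0, 0.42], [-0.0, 0.0, 0.02]], [1.0, [0.01, -0.0, 0.42], [-0.0, 0.0, 0.02]], [1.0, [0.02, -0.01, 0.42], [-0.0, 0.0, 0.02]], [1.0, [0.01, 0.0, 0.42], [-0.0, 0.0, 0.02]], [1.0, [0.02, -0.0, 0.42], [-0.0, 0.0, 0.02]]]
```

View pics/g9.png

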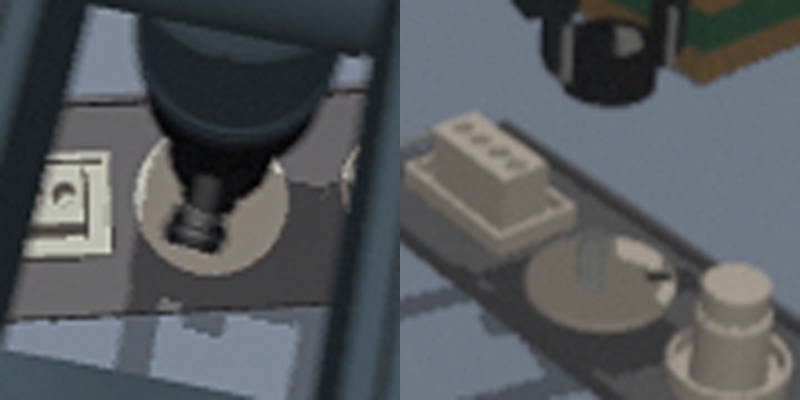

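>>> {"fn": "move_arm", "kwargs": {
  "deltas": [
    [1, [0.02, 0, 0.42], [0, 0, 0.02]],
    [1, [0.02, 0, 0.42], [0, 0, 0.02]],
    [1, [0.02, 0, 0.42], [0, 0, 0.02]],
    [1, [0.01, 0, 0.42], [0, 0, 0.02]],
    [1, [0.01, 0, 0.42], [0, 0, 0]]
  ]
}}

```text
t: 19.23
ee_pos: [0.6274, 0.0115, 0.0645]
orientation: [0.79, 0.612, -0.0, 0.0]
force: [-0.8, -0.3, -0.5]
gripper_width: 0.0526
```

>>> {"fn": "move_arm", "kwargs": {
  "deltas": [
    [1, [0, 0, 0.2], [0, 0, 0]],
    [1, [0, 0, 0.05], [0, 0, 0]],
    [1, [0, 0, 0], [0, 0, 0]],
    [1, [0, 0, 0], [0, 0, 0]],
    [1, [0, 0, 0], [0, 0, 0]]
  ]
}}

```text
t: 19.65
ee_pos: [0.6286, 0.012, 0.0566]
orientation: [0.791, 0.612, 0.001, 0.001]
force: [0.1, 0.4, -1.3]
gripper_width: 0.0525
```

```bash
python3 plan.py .627 .0135 .055 -14.5 1 5; python3 - <<'E'
from yaw import *
ims={c:robot.get_image(c) for c in("top","side")}
im=ims["side"]
v=crop(im,(350,185),30,13)
def draw(P,col):
    q=(P2(im,P)-[320,155]+.5)*13
    cv2.polylines(v,[np.round(q).astype(np.int32)],True,col,1)
p=robot.get_state()["ee_pos"]
o=place(np.zeros((1,3)),0,0,0)[0]
x,y=p[0]-.002,p[1]-.002;z=p[2]-.006
draw(place(circ(.027,.028),x,y,0,z),(0,255,0));draw(place(circ(.027,0),x,y,0,z),(0,255,0))
draw(place(Dseg(.017,.0045,.028,1),x,y,np.radians(-29),z),(0,0,255))
cv2.imwrite("pics/g10.png",v[:600])
# fit yaw in side view w/ fixed height
def cost(a):
    box=boxof(proj(im,[x,y,z+.028]),9);return 0
E
```

```text
t 19.65 pos [0.6286, 0.012, 0.0566] yawY -14.5 tilt 0.13 w 0.0525 F [0.1, 0.4, -1.3] q [-0.16, 0.55, 1.55, -0.0, 1.04, 0.09]
max 0.01
[[1.0, [0.01, -0.01, 0.01], [0.01, -0.0, 0.0]], [1.0, [0.0, -0.01, 0.01], [0.01, -0.0, 0.0]], [1.0, [0.01, -0.01, 0.0], [0.01, -0.0, 0.0]], [1.0, [0.0, -0.01, 0.01], [0.01, -0.0, 0.0]], [1.0, [0.01, -0.01, 0.01], [0.01, -0.0, 0.0]]]
```

View pics/g10.png

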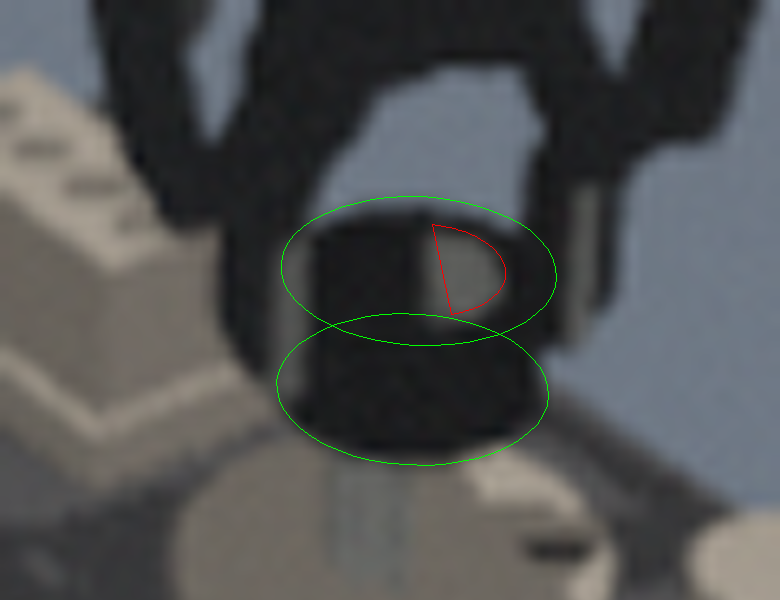

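```bash
python3 - <<'E'
from h import *
P=[]
for i in range(12):
    robot.get_image("side");P.append(robot.get_state()["ee_pos"])
print(np.mean(P,0),np.std(P,0))
E
```

```text
[0.62784132 0.0123384  0.05559206] [1.97385064e-04 3.76302431e-05 3.41063543e-04]
```

>>> {"fn": "move_arm", "kwargs": {
  "deltas": [
    [1, [0.02, -0.03, 0.05], [0, 0, 0]],
    [1, [0, 0, 0.08], [0, 0, 0]],
    [1, [0, 0, 0.08], [0, 0, 0]],
    [1, [0, 0, 0.08], [0, 0, 0]],
    [1, [0, 0, 0.06], [0, 0, 0]]
  ]
}}

```text
t: 20.77
ee_pos: [0.6265, 0.0134, 0.0406]
orientation: [0.79, 0.612, -0.0, -0.0]
force: [-0.1, 0.4, -0.7]
gripper_width: 0.0522
```

>>> {"fn": "move_arm", "kwargs": {
  "deltas": [
    [1, [0, 0, 0.06], [0, 0, 0]],
    [1, [0, 0, 0.06], [0, 0, 0]],
    [1, [0, 0, 0], [0, 0, 0]],
    [1, [0, 0, 0], [0, 0, 0]],
    [1, [0, 0, 0], [0, 0, 0]]
  ]
}}

```text
t: 21.18
ee_pos: [0.6269, 0.0134, 0.0366]
orientation: [0.791, 0.612, 0.0, 0.0]
force: [0.3, 1.0, -0.4]
gripper_width: 0.0522
```

```bash
cat > avg.py <<'E'
from h import *
P=[];F=[]
for i in range(6):
    im=robot.get_image("side");s=robot.get_state();P.append(s["ee_pos"]);F.append(np.r_[s["force"],s["ft_torque"]])
print(s["t"],np.mean(P,0).round(4),np.mean(F,0).round(2),s["gripper_width"])
cv2.imwrite("pics/a.png",crop(im,(350,185),30,10))
E
python3 avg.py
```

```text
21.4833 [0.6269 0.0134 0.0367] [-0.06  0.5  -0.74  0.    0.01  0.01] 0.0526571460688911
```

View pics/a.png

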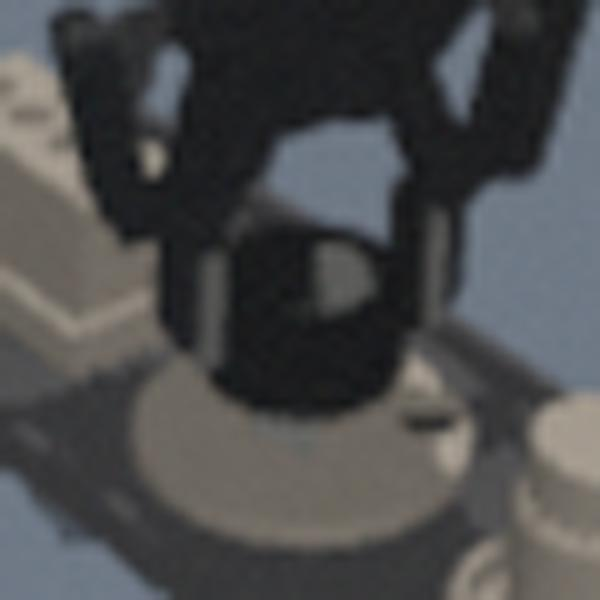

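>>> {"fn": "move_arm", "kwargs": {
  "deltas": [
    [1, [0, 0, 0.06], [0, 0, 0]],
    [1, [0, 0, 0.06], [0, 0, 0]],
    [1, [0, 0, 0.06], [0, 0, 0]],
    [1, [0, 0, 0.06], [0, 0, 0]],
    [1, [0, 0, 0], [0, 0, 0]]
  ]
}}

```text
t: 21.9
ee_pos: [0.6262, 0.0135, 0.0261]
orientation: [0.791, 0.612, -0.0, -0.0]
force: [0.6, 0.1, 0.0]
gripper_width: 0.0522
```

>>> {"fn": "move_arm", "kwargs": {
  "deltas": [
    [1, [0, 0, 0.06], [0, 0, 0]],
    [1, [0, 0, 0.06], [0, 0, 0]],
    [1, [0, 0, 0.06], [0, 0, 0]],
    [1, [0, 0, 0.05], [0, 0, 0]],
    [1, [0, 0, 0], [0, 0, 0]]
  ]
}}

```text
t: 22.32
ee_pos: [0.6267, 0.0134, 0.0181]
orientation: [0.79, 0.613, -0.0, 0.0]
force: [-1.8, -0.7, 3.9]
gripper_width: 0.0525
```

```bash
python3 avg.py
```

```text
22.6167 [0.6267 0.0134 0.0181] [-3.01  0.24  4.62  0.02  0.31  0.01] 0.05236193841508043
```

View pics/a.png

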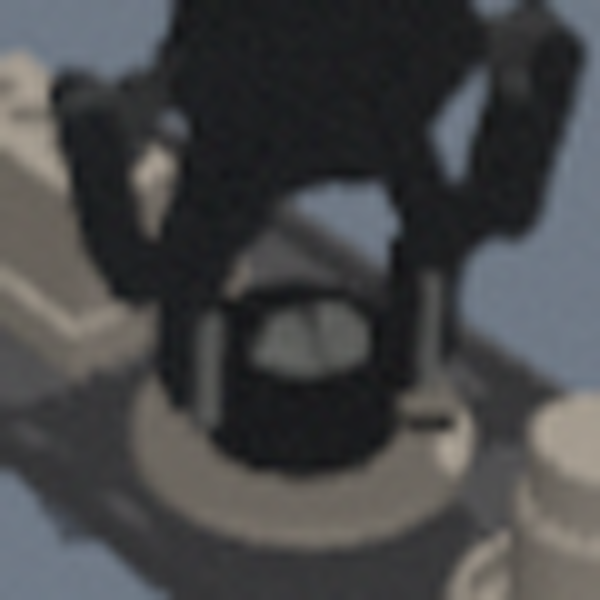

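The side view shows the head around the post, touching the plate at about 5 N. I open and lift.

>>> {"fn": "move_arm", "kwargs": {
  "deltas": [
    [-1, [0, 0, 0], [0, 0, 0]],
    [-1, [0, 0, 0], [0, 0, 0]],
    [-1, [0, 0, 0], [0, 0, 0]],
    [-1, [0, 0, 0], [0, 0, 0]],
    [-1, [0, 0, -0.2], [0, 0, 0]]
  ]
}}

```text
t: 23.03
ee_pos: [0.6255, 0.0136, 0.0242]
orientation: [0.791, 0.612, -0.001, -0.001]
force: [0.1, -0.3, -0.2]
gripper_width: 0.0853
```

>>> {"fn": "move_arm", "kwargs": {
  "deltas": [
    [-1, [0, 0, -0.6], [0, 0, 0]],
    [-1, [0, 0, -0.8], [0, 0, 0]],
    [-1, [0, 0, -0.8], [0, 0, 0]],
    [-1, [0, 0, -0.8], [0, 0, 0]],
    [-1, [0, 0, -0.8], [0, 0, 0]]
  ]
}}

```text
t: 23.45
ee_pos: [0.6265, 0.0134, 0.1798]
orientation: [0.79, 0.612, 0.0, 0.0]
force: [2.0, -0.9, -0.2]
gripper_width: 0.0856
```

```bash
python3 plan.py .4 .1 .25 -14.5 -1 10
```

```text
t 23.45 pos [0.6265, 0.0134, 0.1798] yawY -14.5 tilt 0.02 w 0.0856 F [2.0, -0.9, -0.2] q [-0.16, 0.43, 1.41, -0.0, 1.3, 0.1]
max 0.61
[[-1.0, [0.07, -0.6, -0.18], [0.0, -0.0, 0.0]], [-1.0, [0.07, -0.6, -0.17], [0.0, -0.0, 0.0]], [-1.0, [0.06, -0.61, -0.18], [0.0, -0.0, 0.0]], [-1.0, [0.07, -0.6, -0.17], [0.0, -0.0, 0.0]], [-1.0, [0.07, -0.6, -0.18], [0.0, -0.0, 0.0]]]
[[-1.0, [0.07, -0.6, -0.17], [0.0, -0.0, 0.0]], [-1.0, [0.07, -0.61, -0.18], [0.0, -0.0, 0.0]], [-1.0, [0.07, -0.6, -0.17], [0.0, -0.0, 0.0]], [-1.0, [0.06, -0.6, -0.18], [0.0, -0.0, 0.0]], [-1.0, [0.07, -0.6, -0.18], [0.0, -0.0, 0.0]]]
```

>>> {"fn": "move_arm", "kwargs": {
  "deltas": [
    [-1, [0.07, -0.6, -0.2], [0, 0, 0]],
    [-1, [0.07, -0.6, -0.2], [0, 0, 0]],
    [-1, [0.07, -0.6, -0.2], [0, 0, 0]],
    [-1, [0.07, -0.6, -0.2], [0, 0, 0]],
    [-1, [0.07, -0.6, -0.2], [0, 0, 0]]
  ]
}}

```text
t: 23.87
ee_pos: [0.5129, 0.0573, 0.2186]
orientation: [0.791, 0.612, 0.0, 0.0]
force: [-0.0, 0.1, 1.0]
gripper_width: 0.0856
```

>>> {"fn": "move_arm", "kwargs": {
  "deltas": [
    [-1, [0.07, -0.6, -0.2], [0, 0, 0]],
    [-1, [0.07, -0.6, -0.2], [0, 0, 0]],
    [-1, [0.07, -0.6, -0.2], [0, 0, 0]],
    [-1, [0.07, -0.6, -0.2], [0, 0, 0]],
    [-1, [0.07, -0.6, 0], [0, 0, 0]]
  ]
}}

```text
t: 24.28
ee_pos: [0.401, 0.1008, 0.2517]
orientation: [0.791, 0.612, 0.001, 0.001]
force: [0.3, 0.7, 0.4]
gripper_width: 0.0855
```

```bash
python3 plan.py; python3 - <<'E'
from yaw import *
import pickle
ims={c:robot.get_image(c) for c in("top","side")};pickle.dump(ims,open("end.pkl","wb"))
def rz(x,w):return cv2.resize(x,(w,int(x.shape[0]*w/x.shape[1])),interpolation=cv2.INTER_CUBIC)
cv2.imwrite("pics/e1.png",rz(ims["top"]["color"][125:195,240:405,::-1],790))
cv2.imwrite("pics/e2.png",rz(ims["side"]["color"][140:245,285:420,::-1],760))
for c in ims: cv2.imwrite(f"pics/e_{c}.png",ims[c]["color"][:,:,::-1])
old=pickle.load(open("ims.pkl","rb"))
for n,exp in(("bottle_cap",(.6361,-.0965,.010)),("block_holes",(.6182,.1232,.009)),("head",(.6268,.0135,.011))):
    for z0 in (exp[2],):
      for c in ims:
        q="head_d" if n=="head" else n
        e=proj(ims[c],[exp[0],exp[1],z0+.02])
        L=[r for r in robot.trace(c,q) if np.hypot(r["rect"][0]+r["rect"][2]/2-e[0],r["rect"][1]+r["rect"][3]/2-e[1])<12]
        if not L: print(n,c,"none");continue
        box=boxof(e,28);m=L[0]["mask"][box[1]:box[1]+56,box[0]:box[0]+56].astype(np.uint8)
        cs,_=cv2.findContours(m,0,2);cv2.drawContours(m,cs,-1,1,-1)
        f=lambda v:np.abs(m-silh(ims[c],place(MOD[n],*v[:3],z0),box)).sum()
        s=np.array([[exp[0],exp[1],.07]]*4);s[1,0]+=.005;s[2,1]+=.005;s[3,2]+=.1
        r=minimize(f,s[0],method="Nelder-Mead",options=dict(initial_simplex=s,xatol=1e-4,fatol=.05));print(n,c,np.round(r.x,4),round(r.fun,1),"target",exp)
E
```

```text
t 24.28 pos [0.401, 0.1008, 0.2517] yawY -14.5 tilt 0.20 w 0.0855 F [0.3, 0.7, 0.4] q [-0.03, -0.01, 1.8, 0.0, 1.35, 0.23]
bottle_cap top [ 0.6352 -0.0973  0.1304] 26.4 target (0.6361, -0.0965, 0.01)
bottle_cap side [ 0.6341 -0.0983  0.2318] 49.4 target (0.6361, -0.0965, 0.01)
block_holes top [0.6176 0.1243 0.0891] 30.1 target (0.6182, 0.1232, 0.009)
block_holes side [0.6191 0.1261 0.0884] 33.4 target (0.6182, 0.1232, 0.009)
head top [0.6275 0.0156 0.0032] 26.4 target (0.6268, 0.0135, 0.011)
head side [0.6271 0.0156 0.1129] 41.6 target (0.6268, 0.0135, 0.011)
```

View pics/e1.png

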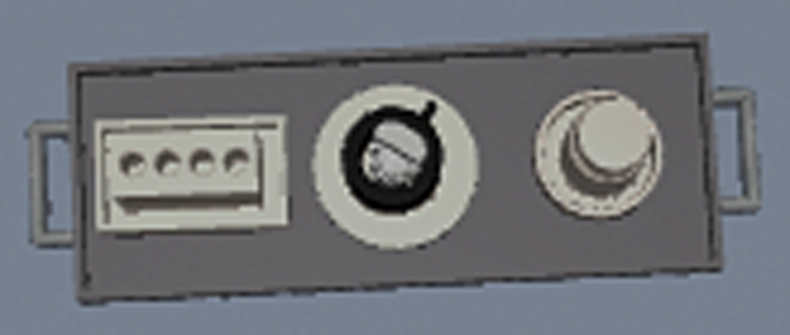

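View pics/e2.png

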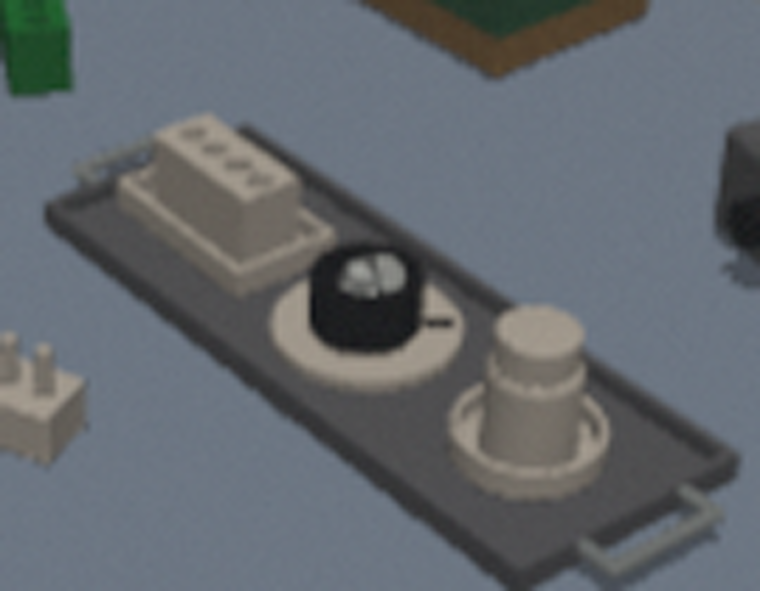

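View pics/e_side.png

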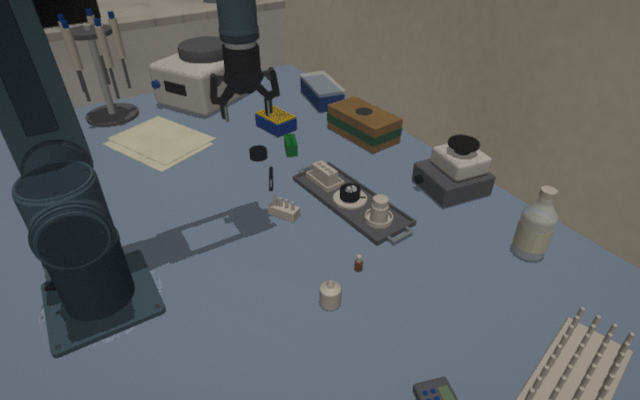

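```bash
python3 - <<'E'
from yaw import *
import pickle
ims=pickle.load(open("end.pkl","rb"));old=pickle.load(open("ims.pkl","rb"))
# dark silhouettes of ring (outer) in side/top, with free z; reference check on bench start
def run(I,x,y,z):
    out=[]
    ms={}
    for c in I:
        e=proj(I[c],[x,y,z+.014]);box=boxof(e,20);g=get(I[c],box).mean(2)
        m=(g<65).astype(np.uint8);n,l,s,ce=cv2.connectedComponentsWithStats(m)
        k=1+np.argmax(s[1:,4]);m=(l==k).astype(np.uint8)
        m=cv2.morphologyEx(m,cv2.MORPH_OPEN,np.ones((3,3),np.uint8))
        cs,_=cv2.findContours(m,0,2);cv2.drawContours(m,cs,-1,1,-1);ms[c]=(box,m)
    f=lambda v:sum(np.abs(m-silh(I[c],place(MOD["head"],v[0],v[1],0,v[2]),b)).sum() for c,(b,m) in ms.items())
    s=np.array([[x,y,z]]*4)+np.vstack([np.zeros(3),np.eye(3)*.004])
    r=minimize(f,s[0],method="Nelder-Mead",options=dict(initial_simplex=s,xatol=1e-4,fatol=.02));return r.x.round(4),r.fun
print("start",run(old,.5412,-.3876,0));print("end",run(ims,.6268,.0135,.011));print(run(ims,.6268,.0135,.018))
for c in("top","side"):
    r=fithead(ims,.627,.0145,(c,),.011,yaws=np.radians([-50,-30,-10]));print(c,r.x.round(4),np.degrees(r.x[2]))
# look-alikes: image difference at their places
for n,c,e in(("ring","side",(258,153)),("spout","side",(330,295)),("pegs","top",(305,228)),("pegs","side",(284,210)),("spout","top",(427,255)),("ring","top",(189,196))):
    b=boxof(e,14);print(n,c,np.abs(get(ims[c],b)-get(old[c],b)).mean().round(1))
E
```

```text
start (array([ 0.5409, -0.3872, -0.0038]), np.float64(381.671875))
end (array([0.627 , 0.015 , 0.0091]), np.float64(286.59375))
(array([0.6272, 0.0153, 0.0088]), np.float64(286.703125))
top [ 0.6276  0.0154 -0.5803] -33.24610516779751
side [0.6255 0.0132 0.3061] 17.53621226912186
ring side 1.5
spout side 1.4
pegs top 22.0
pegs side 3.9
spout top 10.6
ring top 7.3
```

View pics/e_top.png

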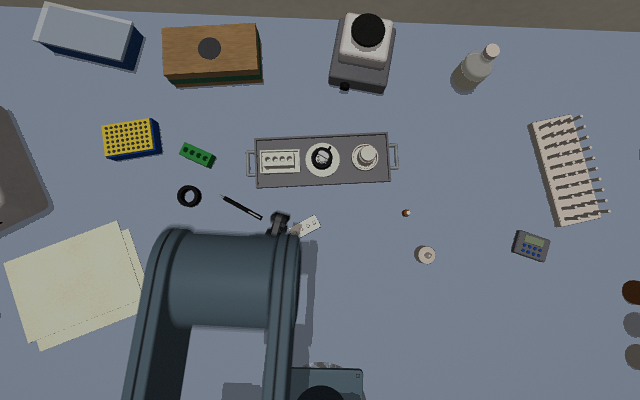

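The top view shows all three look-alikes in place: ring (189,196), spout (427,255), and pegs (305,228), which is partly hidden by the arm. All three jobs are seated and the arm is clear, so I hand in.

```bash
python3 -c "
from bench import robot
print(robot.sign_off())"
```

```text
the job is handed in; nothing more can be done
None
```

I packed the caddy and handed the job in at about 25 s of the 99 s allowed; the hand-in gives no verdict. The holed block is in the long seat, the capped bottle stands in the round seat, and the D-bore head is lowered over the keyed post onto its plate. I didn't move the look-alikes.

My last checks, from the images taken before hand-in:

| Item | Offset from seat | Limit |
|---|---|---|
| D-bore head | about 2 mm | 8 mm |
| Capped bottle | 1–3 mm | 14 mm |
| Holed block | 1–3 mm | 15 mm |

- **Head height:** the fit gave the underside at about 9 mm above the bench. The same fit read 4 mm low on the bench at the start, so about 12–13 mm corrected. The seated height is 11 mm. It touched the plate at about 5 N before I released it.
- **Head turn:** the top view gave -33° against -29° for the post. The side view gave +18°, which I discounted because the model did not include the post showing inside the bore. The head could not have gone down the post turned that far.
- **Block angle:** within about 1.5° of the seat.
- **Look-alikes:** the side view is nearly unchanged at all three. The top view is less sure: it differs more at the pegged block, which the arm partly hides. It also differs somewhat at the spout bottle and plain ring, though both looked in place when I viewed the picture.

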